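# Put the sonicator probes away in the locked drawer

## Task

Put all the steel sonicator probes that lie on the bench away in the probe cabinet: slide the safety catch fully aside, press the release button it covered so that the drawer springs out, and lay every probe in a lane of its own in the drawer with its heavy head towards the drawer front, taking each one at its balance point and carrying it level. Then push the drawer fully home until it latches and slide the catch fully back over the button; leave the other things on the bench where they are.

Things in the scene. Friction and masses are not known exactly. Their poses are not given: they have to be found in the camera images.
- probe0: steel probe on the bench (may be absent), 160 mm long, about 0.42 kg: round rod 16 mm across, a heavy square head (32 x 32, 26 long) at one end, a light white guard disc (32 across, 8 thick) at the other. Origin: balance point on the rod's axis; x points along the rod to the head (head at x +29 to +55 mm, bare rod +29 to -97, guard to -105). Lies level, axis 16 mm above its support
- probe1: steel probe on the bench (may be absent), 160 mm long, about 0.42 kg: round rod 16 mm across, a heavy square head (32 x 32, 26 long) at one end, a light white guard disc (32 across, 8 thick) at the other. Origin: balance point on the rod's axis; x points along the rod to the head (head at x +29 to +55 mm, bare rod +29 to -97, guard to -105). Lies level, axis 16 mm above its support
- probe2: steel probe on the bench (may be absent), 160 mm long, about 0.42 kg: round rod 16 mm across, a heavy square head (32 x 32, 26 long) at one end, a light white guard disc (32 across, 8 thick) at the other. Origin: balance point on the rod's axis; x points along the rod to the head (head at x +29 to +55 mm, bare rod +29 to -97, guard to -105). Lies level, axis 16 mm above its support
- probe3: steel probe on the bench (may be absent), 160 mm long, about 0.42 kg: round rod 16 mm across, a heavy square head (32 x 32, 26 long) at one end, a light white guard disc (32 across, 8 thick) at the other. Origin: balance point on the rod's axis; x points along the rod to the head (head at x +29 to +55 mm, bare rod +29 to -97, guard to -105). Lies level, axis 16 mm above its support
- probe0_head (a point): centre of the head of that probe, 42 mm from its balance point
- probe1_head (a point): centre of the head of that probe, 42 mm from its balance point
- probe2_head (a point): centre of the head of that probe, 42 mm from its balance point
- probe3_head (a point): centre of the head of that probe, 42 mm from its balance point
- cabinet: low white cabinet fixed on the bench, 220 mm deep, 260 wide, top at 85 mm; from 145 mm behind the front a raised grey part (115 mm). Origin: bottom of its front face, middle; x into the cabinet (away from the robot), y to the left seen from the robot, z up. Pressing the button unlatches the drawer, which springs out by itself; pushed home slowly (about 10 N over the last 20 mm) it latches with a click
- drawer (a joint): how far the drawer is out along cabinet -x, m: 0 to 0.002 home and latched, 0.185 fully out, where a weak spring (about 2 N) keeps it
- release (a joint): how far the release button is pressed down, m: 0 up, 0.008 fully down; the latch lets go at about 0.006; springs back; 2 N to start, 5 N fully down. Out of reach while the catch covers it
- catch (a joint): safety catch, m: 0 covers the button, 0.06 fully slid aside along cabinet -y (to the robot's right), button bare. Slides with about 1.5 N of friction and stays where it is left
- catch_tab (a point): centre of the black upright tab on the catch, 122 mm above the bench (30 mm along cabinet x, 12 along y, 26 tall, its foot 13 mm below this point); moves with the catch. The catch plate under it is 60 x 52 mm; the two steel rails 34 mm to either side along cabinet x are lower than the plate
- release_top (a point): centre of the top of the round grey release button, 30 mm across, standing 18 mm above the cabinet top, under the catch plate at the start (2 mm below it). Moves with the button
- drawer_pull (a point): middle of the front face of the drawer's aluminium pull, a ledge 100 mm wide, 12 high, jutting 12 mm from the drawer front, 55 mm above the bench; moves with the drawer. The drawer front is 256 mm wide, 8 to 76 mm above the bench
- lanes (a point): point on the drawer floor; moves with the drawer, axes as the cabinet's. Four lanes run along x, middles at y +75, +25, -25, -75 mm from it, 46 wide, 172 long (62 before, 110 behind it). A probe's balance point belongs at x 0, z +16. Dividers 26 high part the lanes only in the front 28 and rear 30 mm; walls 34 high, drawer front 64
- beaker: empty glass beaker, 84 mm across, 110 tall; bystander. Origin: centre of its underside
- tip_box: white box of pipette tips with a blue lid, 87 x 122 x 70 mm; bystander. Origin: centre of its underside
- reagent: amber reagent bottle, 70 mm across, 160 tall; bystander. Origin: centre of its underside
- dish: closed flat glass dish, 90 mm across, 15 high; bystander. Origin: centre of its underside
- timer: black bench timer, 60 x 70 x 22 mm; bystander. Origin: centre of its underside
- jar: white screw jar, 60 mm across, 75 tall; bystander. Origin: centre of its underside
- weigh_cup: small white ceramic bowl, 64 mm across, 50 high; bystander. Origin: centre of its underside

How it is judged:
By the outcome, as a careful person would: the job done as asked, in the order asked, and still so for the second after the job is handed in, with the robot touching nothing.
Of probe0, probe1, probe2, probe3 only 3 to 4 are there at a start; the rules pass over those that are not, and their reading is None.
At some moment in a run one of probe0, probe1, probe2, probe3 may be knocked a few centimetres aside while the robot is not near it.
It also fails if it takes over 208 s, if anything falls off the work surface, if the arm or the gripper's body presses on something with over 40 N, if the wrist force passes 120 N, or if a joint passes its speed limit or range.

## Robot

A 6-joint arm with a two-finger parallel gripper is mounted at the origin on the work surface. World frame = base frame: x ahead of the robot, y to its left, z up, the work surface at z = 0. Lengths are in m, angles in rad, forces in N, time in s.
With the tool pointing down it reaches from about 0.3 to 0.825 m from the base axis. Payload 5.4 kg.
Tool frame: the origin (TCP) lies midway between the tips of the shut fingers; the grasp point (between the pads) lies behind it (ctrl.pinch_z is the y of the grasp point in the tool frame, in m); y points along the fingers, x is the direction in which the jaws open and shut, and the axes are right-handed (so a half turn about y gives the same grasp; the last joint's range is limited). The gripper opens to 92 mm and grips with 3 to 60 N. Pads are 20 mm wide; open, the fingers measure 128 mm over their backs; the gripper's body (75 mm by 189 mm) begins 69 mm behind the grasp point.
Start: joints at [0.928, 0.158, 1.597, -0, 1.386, -0.21], TCP at [0.241, 0.522, 0.215] pointing down, gripper open.
Joint ranges: [-2.91, 2.91], [-0.94, 2.29], [0.18, 2.7], [-1.29, 4.43], [0.17, 2.64], [-3, 3]. Speed limits (rad/s): [2.57, 2.57, 3.14, 3.14, 3.14, 3.14].

## Interface

Orientations are given as a 3x3 rotation matrix whose columns are the frame's x, y, z axes.
In Python, from cell import ctrl gives the robot as it stands.
- The arm moves only by the tool apply_moves, never from a script. Its argument "targets" is a list of rows, each an object with "offset": the shift along the tool's x, y, z in units of 3 cm (1.0 is 3 cm), a list of three; "angular": the turn, a rotation vector about the tool's x, y, z in units of 6 degrees (1.0 is 6 degrees), a list of three. A call has 1 to 20 rows; each row shifts and turns the commanded pose from where the row before left it, along the tool's axes as they then stand; what a row does not reach is not made up. A row lasts 1/8 s, in which the tool goes at most 62.5 mm and 10.7 degrees, less where a joint would pass 70% of its speed; a pose out of reach is approached as far as the arm can. A call with a number of a shift or a turn outside -1 to 1 is refused whole. A call with a gripper value outside its range is refused whole. "fingers" is the opening, from 0 (shut) to 1 (fully open), set as the call begins (left out, the last holds). The fingers move at their own pace and stop on an object; "grip_force" is the grip in N (left out, the last holds). Time passes only in rows, so rows that do not move let the fingers close. It gives the time, the measured TCP pose, the force and the opening at its end, in the units of the state.
- ctrl.read_state(): the state, without advancing time (a new reading comes with each control period).
- ctrl.capture(name): name is "side" or "top" or "wrist"; returns (picture, depth): 420x560x3 uint8, red, green, blue; 420x560 float32, m along the optical axis (not along the pixel's ray), 0 where there is no reading.
- ctrl.camera_params(name): a dict with "fx", "fy", "cx", "cy" (pixels), "rvec" (rotation vector, rad) and "tvec" (3), from world to camera coordinates, as OpenCV has them. Camera axes: x right, y down, z forward; pixel columns grow to the right and rows downward; lengths in m; the calibration is good to about 2 mm. A picture is of the moment at which its call begins: read the wrist's pose just before it. camera_params takes no time and is no camera call; for the wrist camera it gives the pose at the moment of the call.
- ctrl.finish_job(): hands the job in, once; it reports no verdict.
Trained networks look in the newest picture that a camera, given by its name, has taken for a name from the list of things; names that differ only in an ending like _2 or _b are one class to them, and where a whole thing is asked for, a point or a joint stands for the part that bears it (a point fixed in the world has none). Each returns a list of dicts, best first, with "conf" (0 to 1); they miss things now and then, are a little off and sometimes report something else, mostly with a low value. They report only what shows in the picture. A call takes as long as a camera call.
- ctrl.boxes_of(camera, target): "location" ([column, row] in pixels, amid what is visible of it).
- ctrl.place_of(camera, target): "location" ([column, row] in pixels: a listed point, or the origin of a listed thing).
The state is a dict: "time": time; "q": joint angles; "qvel": joint speeds; "effort": joint torques, N m; "tcp_pos": TCP position; "eef_rot": TCP orientation; "force": force on the tool from outside, world axes, zero at the start; "moment": the same for the moment, N m; "gripper_width": finger opening in m.
Only numpy, scipy, OpenCV 4.12 (cv2) and the standard library are available. Lean on these libraries where they do the work, as an engineer would, in place of code of your own. Each camera call takes 0.05 s, during which the arm holds its last target. There are 200 camera calls.

## Working session

There is one attempt and no reset: what is moved stays moved. The work goes in short steps, Python scripts to look and compute and a tool call to move; the robot and the scene stay as the last step left them, time stands still between calls to the robot, and variables do not carry over. Pictures are saved under pics/ and viewed, about 12 in all and at most 16, crops included, and the job is handed in when it is done.

Besides the shell and the picture viewer there is one more tool, called after ">>>" by a JSON object that holds its "op" and its "data". apply_moves: Moves the arm, as the interface text tells. Shifts and turns lie within -1 to 1; 1 stands for 3 cm of shift or 6 degrees of turn. Its arguments: {"type":"object","properties":{"targets":{"type":"array"},"fingers":{"type":"number"},"grip_force":{"type":"number"}},"required":["targets"]}

```bash
ls; mkdir -p pics; cat > h.py <<'E'
import numpy as np, cv2
from cell import ctrl
def cam(n):
    p=ctrl.camera_params(n); R=cv2.Rodrigues(np.array(p["rvec"],float))[0]
    return p,R,np.array(p["tvec"],float).ravel()
def ray(n,uv,c=None):
    p,R,t=c or cam(n); d=np.array([(uv[0]-p["cx"])/p["fx"],(uv[1]-p["cy"])/p["fy"],1.])
    return -R.T@t, R.T@d
def onz(n,uv,z,c=None):
    o,d=ray(n,uv,c); return o+d*(z-o[2])/d[2]
def tri(n1,u1,n2,u2,c1=None,c2=None):
    o1,d1=ray(n1,u1,c1);o2,d2=ray(n2,u2,c2)
    s=np.linalg.lstsq(np.c_[d1,-d2],o2-o1,rcond=None)[0]
    a,b=o1+d1*s[0],o2+d2*s[1]; return (a+b)/2,np.linalg.norm(a-b)
def depth_pt(n,uv,depth,c=None):
    o,d=ray(n,uv,c); r,q=int(round(uv[1])),int(round(uv[0]))
    w=depth[max(r-1,0):r+2,max(q-1,0):q+2]; w=w[w>0]
    return o+d*np.median(w) if w.size else None
def save(im,name): cv2.imwrite("pics/"+name,im[:,:,::-1])
def st():
    s=ctrl.read_state(); print("t",round(s["time"],2),"tcp",np.round(s["tcp_pos"],4),"w",round(s["gripper_width"],4),"F",np.round(s["force"],1)); return s
E
python3 - <<'E'
from h import *
np.set_printoptions(suppress=True,precision=4)
s=st(); print(s["eef_rot"],ctrl.pinch_z)
for n in("side","top"):
    im,d=ctrl.capture(n); save(im,n+"0.png"); np.save(n+"0.npy",d); p,R,t=cam(n); print(n,-R.T@t,R[2])
    for k in["probe0","probe0_head","catch_tab","release_top","drawer_pull","lanes","cabinet"]:
        for r in ctrl.place_of(n,k)[:5]:
            print(n,k,np.round(r["location"],1),round(r["conf"],2),depth_pt(n,r["location"],d))
st()
E
```

```text
pics
t 0.0 tcp [0.2408 0.5215 0.2136] w 0.0922 F [ 0.6 -0.3 -0.5]
[[ 0.4194 -0.0011 -0.9078]
 [ 0.9078 -0.0015  0.4194]
 [-0.0018 -1.      0.0004]] -0.0187
side [ 0.1565 -0.6238  0.8495] [ 0.3572  0.6223 -0.6965]
side probe0 [395.8 374.6] 0.9 [ 0.5479 -0.411   0.024 ]
side probe0 [329.2 298.4] 0.85 [ 0.5423 -0.1897  0.0225]
side probe0 [344.8 339.9] 0.79 [ 0.5073 -0.2951  0.0236]
side probe0 [302.6 271.1] 0.68 [ 0.534  -0.0885  0.022 ]
side probe0_head [344.7 290.5] 0.9 [ 0.5831 -0.1949  0.0305]
side catch_tab [284.6 158.4] 0.88 [0.6692 0.2163 0.1266]
side catch_tab [303.2 272.4] 0.21 [ 0.5335 -0.092   0.0209]
side release_top [344.2 340.4] 0.7 [ 0.5058 -0.2951  0.0228]
side drawer_pull [272.3 188.1] 0.86 [0.6111 0.1912 0.0581]
side drawer_pull [395.7 372.5] 0.54 [ 0.5518 -0.407   0.0218]
side lanes [296.4 188.7] 0.87 [0.6523 0.1258 0.0844]
side cabinet [279.5 197.4] 0.94 [0.61   0.1487 0.0542]
top [0.3664 0.0243 1.3489] [ 0.1362 -0.003  -0.9907]
top probe0 [408.3 208.7] 0.89 [ 0.5594 -0.4257  0.0017]
top probe0 [306.2 214.9] 0.86 [ 0.5385 -0.0826  0.0012]
top probe0 [340.5 213.5] 0.81 [ 0.5403 -0.1939  0.0238]
top probe0 [371.8 220.4] 0.76 [ 0.5177 -0.2969  0.0216]
top probe0_head [337.6 201.8] 0.53 [ 0.5782 -0.1841  0.0308]
top catch_tab [209.1 167. ] 0.58 [0.6703 0.2246 0.1313]
top catch_tab [308.5 216.2] 0.34 [ 0.5316 -0.0885  0.0214]
top catch_tab [227.6 185. ] 0.22 [0.6258 0.1737 0.0733]
top release_top [147.2 234.9] 0.21 [0.4657 0.423  0.0761]
top drawer_pull [219.7 191.1] 0.9 [0.6194 0.2084 0.0019]
top cabinet [225.8 185.7] 0.66 [0.6248 0.1801 0.0672]
t 0.8 tcp [0.2412 0.522  0.2146] w 0.0919 F [ 0.1 -0.4 -0.5]
```

View pics/side0.png

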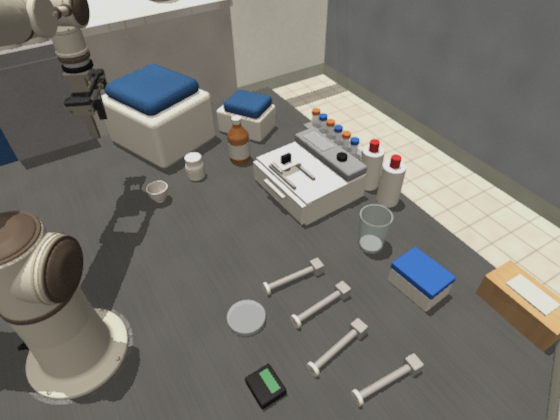

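View pics/top0.png

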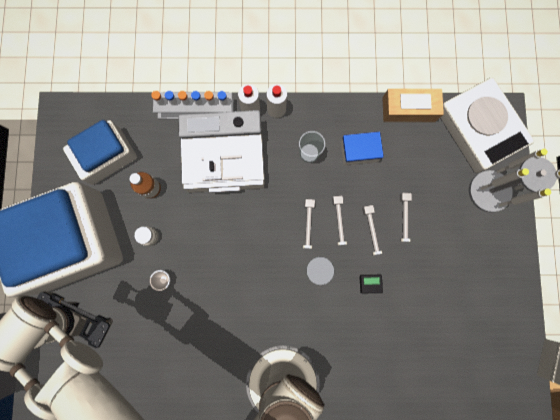

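The side view shows four probes, with heads near (318,267), (343,290), (360,328) and (415,365). The cabinet is near (300,185) with its black tab at (286,158). The top view agrees: heads are at (310,203), (338,200), (370,210) and (406,196), all pointing away from the robot, and there is clear bench in front of the cabinet. Next I fit the cabinet pose.

```bash
cat >> h.py <<'E'
def cloud(n,d,step=1):
    p,R,t=cam(n); v,u=np.mgrid[0:d.shape[0]:step,0:d.shape[1]:step]; z=d[::step,::step]
    P=np.stack([(u-p["cx"])/p["fx"]*z,(v-p["cy"])/p["fy"]*z,z],-1)
    return ((P-t)@R), z>0
E
python3 - <<'E'
from h import *
np.set_printoptions(suppress=True,precision=4)
for n in("top","side"):
    d=np.load(n+"0.npy"); P,m=cloud(n,d)
    m=m&(P[...,0]>.56)&(P[...,0]<.9)&(P[...,1]>.0)&(P[...,1]<.36)
    for lo,hi in((.07,.1),(.07,.122)):
        k=m&(P[...,2]>lo)&(P[...,2]<hi)
        kk=cv2.morphologyEx(k.astype(np.uint8),cv2.MORPH_OPEN,np.ones((3,3)))
        nn,lab,sts,_=cv2.connectedComponentsWithStats(kk); L=1+np.argmax(sts[1:,4]); q=P[lab==L]
        r=cv2.minAreaRect((q[:,:2]*1000).astype(np.float32)); print(n,lo,hi,len(q),np.median(q[:,2]),r, cv2.boxPoints(r).round(1).tolist())
    k=m&(P[...,2]>.121)&(P[...,2]<.15); q=P[k]; print("tab",len(q),q.mean(0) if len(q) else 0)
    # probes
    P,mm=cloud(n,d); k=(mm&(P[...,2]>.009)&(P[...,2]<.045)&(P[...,0]>.4)&(P[...,0]<.66)&(P[...,1]>-.5)&(P[...,1]<-.02)).astype(np.uint8)
    nn,lab,sts,_=cv2.connectedComponentsWithStats(k)
    for L in range(1,nn):
        if sts[L,4]<60: continue
        q=P[lab==L]; x=q[:,:2]; c=x.mean(0); v=np.linalg.svd(x-c,full_matrices=False)[2][0]; v*=np.sign(v[0]); s=(x-c)@v
        e0,e1=c+v*s.min(),c+v*s.max(); print("probe",sts[L,4],"ends",e0,e1,"len",np.ptp(s),"yaw",np.degrees(np.arctan2(v[1],v[0])),"bal",e1-v*.055,"zmax",np.percentile(q[:,2],98))
E
```

```text
top 0.07 0.1 3700 0.08468733831611158 ((704.52685546875, 192.8886260986328), (162.74624633789062, 260.5568542480469), 3.339512825012207) [[615.7000122070312, 318.20001220703125], [630.9000244140625, 58.099998474121094], [793.4000244140625, 67.5999984741211], [778.2000122070312, 327.70001220703125]]
top 0.07 0.122 5971 0.08731633814912806 ((757.8665771484375, 195.96475219726562), (270.0531921386719, 260.85650634765625), 3.662526845932007) [[614.7999877929688, 317.5], [631.4000244140625, 57.20000076293945], [900.9000244140625, 74.4000015258789], [884.2999877929688, 334.79998779296875]]
tab 389 [0.8434 0.1163 0.1294]
probe 317 ends [ 0.4522 -0.4026] [ 0.6116 -0.4102] len 0.15960670556730708 yaw -2.7141566194286653 bal [ 0.5566 -0.4076] zmax 0.03528516598527067
probe 298 ends [ 0.4413 -0.196 ] [ 0.6007 -0.1825] len 0.15998916137971544 yaw 4.845593285288943 bal [ 0.5459 -0.1871] zmax 0.035228403176652566
probe 293 ends [ 0.4299 -0.0819] [ 0.5893 -0.0927] len 0.15981462188233936 yaw -3.8755682090776187 bal [ 0.5344 -0.089 ] zmax 0.03450538211154081
probe 301 ends [ 0.411  -0.3107] [ 0.5669
[... 589 characters left out ...]
, 56.70000076293945], [901.4000244140625, 72.0], [886.7000122070312, 337.29998779296875]]
tab 407 [0.8444 0.0992 0.1299]
probe 531 ends [ 0.4253 -0.0848] [ 0.5862 -0.0952] len 0.1612343414403222 yaw -3.7051181961764996 bal [ 0.5313 -0.0916] zmax 0.03281385648083732
probe 605 ends [ 0.4375 -0.1984] [ 0.5964 -0.1859] len 0.15934937621908007 yaw 4.494612265530997 bal [ 0.5415 -0.1902] zmax 0.03271435870416615
probe 723 ends [ 0.4071 -0.3124] [ 0.5648 -0.2851] len 0.16010095740493147 yaw 9.83925545624057 bal [ 0.5106 -0.2945] zmax 0.032937088385208674
probe 866 ends [ 0.4477 -0.4051] [ 0.6076 -0.4133] len 0.16015274191875634 yaw -2.9600963780459293 bal [ 0.5527 -0.4105] zmax 0.032825725346444797
```

```bash
cat >> h.py <<'E'
from scipy.spatial.transform import Rotation as Ro
CAB=np.array([0.6205,0.188,0.]); CY=3.5
def cabw(p,yaw=None):
    a=np.radians(CY if yaw is None else yaw); return CAB+np.array([np.cos(a)*p[0]-np.sin(a)*p[1],np.sin(a)*p[0]+np.cos(a)*p[1],p[2]])
def plan(pos,yawx,R=None,p=None):
    """units to go: first turn (tool rotvec/6deg), then shift in the turned frame (/3cm)"""
    s=ctrl.read_state(); R=np.array(s["eef_rot"]) if R is None else R; p=np.array(s["tcp_pos"]) if p is None else p
    a=np.radians(yawx); x=np.array([np.cos(a),np.sin(a),0]); y=np.array([0,0,-1.]); T=np.c_[x,y,np.cross(x,y)]
    rv=Ro.from_matrix(R.T@T).as_rotvec(); print("turn",np.round(np.degrees(rv)/6,3),"then shift",np.round(T.T@(np.array(pos)-p)/.03,3))
E
python3 - <<'E'
from h import *
plan([.64,.2,.25],93.5)
E
```

```text
turn [-0.    -4.716  0.   ] then shift [-11.524  -1.18  -12.615]
```

>>> {"op": "apply_moves", "data": {"targets": [{"offset":[0,-0.24,0],"angular":[0,-0.94,0]},{"offset":[0,-0.24,0],"angular":[0,-0.94,0]},{"offset":[0,-0.24,0],"angular":[0,-0.94,0]},{"offset":[0,-0.24,0],"angular":[0,-0.94,0]},{"offset":[0,-0.24,0],"angular":[0,-0.96,0]},{"offset":[-0.89,0,-0.97],"angular":[0,0,0]},{"offset":[-0.89,0,-0.97],"angular":[0,0,0]},{"offset":[-0.89,0,-0.97],"angular":[0,0,0]},{"offset":[-0.89,0,-0.97],"angular":[0,0,0]},{"offset":[-0.89,0,-0.97],"angular":[0,0,0]},{"offset":[-0.89,0,-0.97],"angular":[0,0,0]},{"offset":[-0.89,0,-0.97],"angular":[0,0,0]},{"offset":[-0.89,0,-0.97],"angular":[0,0,0]},{"offset":[-0.89,0,-0.97],"angular":[0,0,0]},{"offset":[-0.89,0,-0.97],"angular":[0,0,0]},{"offset":[-0.89,0,-0.97],"angular":[0,0,0]},{"offset":[-0.89,0,-0.97],"angular":[0,0,0]},{"offset":[-0.84,0,-0.97],"angular":[0,0,0]},{"offset":[0,0,0],"angular":[0,0,0]}], "fingers": 0.6}}

```text
time: 3.18
tcp_pos: [0.6413, 0.1983, 0.2499]
eef_rot: [[-0.058, -0.0, -0.998], [0.998, -0.0, -0.058], [-0.0, -1.0, 0.0]]
force: [0.7, 0.3, 0.0]
gripper_width: 0.055
```

```bash
python3 - <<'E'
from h import *
np.set_printoptions(suppress=True,precision=4)
st(); c=cam("wrist"); im,d=ctrl.capture("wrist"); save(im,"w1.png"); np.save("w1.npy",d); print(-c[1].T@c[2])
for k in["catch_tab","release_top","drawer_pull"]:
    for r in ctrl.place_of("wrist",k)[:2]: print(k,np.round(r["location"],1),round(r["conf"],2),depth_pt("wrist",r["location"],d,c))
P,m=cloud("wrist",d); m&=(P[...,0]>.63)&(P[...,0]<.74)&(P[...,1]>.1)&(P[...,1]<.3)&(P[...,2]>.123)&(P[...,2]<.15)
q=P[m]; print("tab",len(q),q.mean(0),q.min(0),q.max(0), cv2.minAreaRect((q[:,:2]*1000).astype(np.float32)) if len(q) else 0)
E
```

```text
t 3.17 tcp [0.6413 0.1983 0.2499] w 0.055 F [0.7 0.3 0. ]
[0.5628 0.1931 0.4204]
catch_tab [313.4 247.7] 0.95 [0.6706 0.2209 0.1354]
drawer_pull [277.7 159.3] 0.76 [0.6112 0.1873 0.0611]
tab 579 [0.6711 0.2235 0.1348] [0.658  0.2172 0.1231] [0.6879 0.2302 0.1381] ((672.8771362304688, 224.00730895996094), (29.741270065307617, 12.114914894104004), 3.770940065383911)
```

View pics/w1.png

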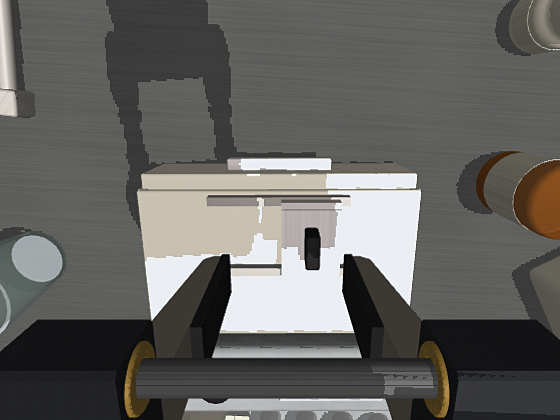

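The wrist view shows the tab at (313,248) between the open fingers, with the catch plate below it and rails running left to right. The tab measures (0.672, 0.223) with its top at 0.135, which matches the given 122 + 13 mm. I'll grip it at TCP z 0.116 and slide it.

```bash
python3 - <<'E'
from h import *
plan([.672,.2235,.116],93.6)
E
```

```text
turn [-0.003 -0.002  0.003] then shift [ 0.672  4.491 -1.138]
```

>>> {"op": "apply_moves", "data": {"targets": [{"offset":[0.67,0,-0.57],"angular":[0,0,0]},{"offset":[0,0,-0.57],"angular":[0,0,0]},{"offset":[0,0.9,0],"angular":[0,0,0]},{"offset":[0,0.9,0],"angular":[0,0,0]},{"offset":[0,0.9,0],"angular":[0,0,0]},{"offset":[0,0.6,0],"angular":[0,0,0]},{"offset":[0,0.6,0],"angular":[0,0,0]},{"offset":[0,0.4,0],"angular":[0,0,0]},{"offset":[0,0.2,0],"angular":[0,0,0]},{"offset":[0,0,0],"angular":[0,0,0]}]}}

```text
time: 4.62
tcp_pos: [0.6729, 0.2224, 0.1155]
eef_rot: [[-0.061, -0.0, -0.998], [0.998, -0.0, -0.061], [-0.0, -1.0, 0.0]]
force: [-0.6, 0.5, -0.4]
gripper_width: 0.0552
```

>>> {"op": "apply_moves", "data": {"targets": [{"offset":[0,0,0],"angular":[0,0,0]},{"offset":[0,0,0],"angular":[0,0,0]},{"offset":[0,0,0],"angular":[0,0,0]},{"offset":[0,0,0],"angular":[0,0,0]},{"offset":[0,0,0],"angular":[0,0,0]}], "fingers": 0, "grip_force": 10}}

```text
time: 5.25
tcp_pos: [0.673, 0.2223, 0.1157]
eef_rot: [[-0.061, 0.0, -0.998], [0.998, -0.0, -0.061], [-0.0, -1.0, -0.0]]
force: [0.2, -0.9, 0.1]
gripper_width: 0.012
```

>>> {"op": "apply_moves", "data": {"targets": [{"offset":[-0.3,0,0],"angular":[0,0,0]},{"offset":[-0.4,0,0],"angular":[0,0,0]},{"offset":[-0.4,0,0],"angular":[0,0,0]},{"offset":[-0.4,0,0],"angular":[0,0,0]},{"offset":[-0.3,0,0],"angular":[0,0,0]},{"offset":[-0.2,0,0],"angular":[0,0,0]},{"offset":[-0.1,0,0],"angular":[0,0,0]},{"offset":[0,0,0],"angular":[0,0,0]}]}}

```text
time: 6.25
tcp_pos: [0.6765, 0.1629, 0.1157]
eef_rot: [[-0.062, 0.0, -0.998], [0.998, 0.006, -0.062], [0.006, -1.0, -0.001]]
force: [0.2, 10.4, 0.0]
gripper_width: 0.0119
```

It's at the stop, with 10 N reaction after about 60 mm. I'll ease off, release, lift and look.

>>> {"op": "apply_moves", "data": {"targets": [{"offset":[0,0,0],"angular":[0,0,0]},{"offset":[0,0,0],"angular":[0,0,0]},{"offset":[0,0,0],"angular":[0,0,0]},{"offset":[0,-0.7,0],"angular":[0,0,0]},{"offset":[0,-1,0],"angular":[0,0,0]},{"offset":[0,-1,0],"angular":[0,0,0]},{"offset":[0,-1,1],"angular":[0,0,0]},{"offset":[0,-0.5,0.5],"angular":[0,0,0]},{"offset":[0,0,0],"angular":[0,0,0]}], "fingers": 0.5}}

```text
time: 7.38
tcp_pos: [0.6327, 0.1568, 0.2453]
eef_rot: [[-0.061, 0.005, -0.998], [0.998, 0.0, -0.061], [-0.0, -1.0, -0.005]]
force: [0.5, 0.3, -0.3]
gripper_width: 0.0459
```

```bash
python3 - <<'E'
from h import *
np.set_printoptions(suppress=True,precision=4)
st(); c=cam("wrist"); im,d=ctrl.capture("wrist"); save(im,"w2.png"); np.save("w2.npy",d)
for k in["catch_tab","release_top"]:
    for r in ctrl.place_of("wrist",k)[:2]: print(k,np.round(r["location"],1),round(r["conf"],2),depth_pt("wrist",r["location"],d,c))
P,m=cloud("wrist",d); 
for lo,hi in((.123,.15),(.098,.107)):
  k=m&(P[...,0]>.63)&(P[...,0]<.74)&(P[...,1]>.08)&(P[...,1]<.3)&(P[...,2]>lo)&(P[...,2]<hi)
  n_,lab,s_,_=cv2.connectedComponentsWithStats(k.astype(np.uint8))
  for L in range(1,n_):
    if s_[L,4]>60: q=P[lab==L]; print(lo,len(q),q.mean(0),cv2.minAreaRect((q[:,:2]*1000).astype(np.float32)))
E
```

```text
t 7.38 tcp [0.6327 0.1568 0.2453] w 0.0459 F [ 0.5  0.3 -0.3]
catch_tab [292.2 263.2] 0.72 [0.6753 0.1633 0.1353]
release_top [355.8 251.8] 0.8 [0.6748 0.2203 0.1033]
0.123 539 [0.676  0.1622 0.1303] ((677.2520751953125, 162.34715270996094), (29.689943313598633, 11.511560440063477), 3.4655332565307617)
0.098 3992 [0.6738 0.1619 0.1044] ((677.7877807617188, 162.13775634765625), (72.82078552246094, 52.07791519165039), 3.441775321960449)
0.098 521 [0.6706 0.2228 0.099 ] ((670.0506591796875, 223.24549865722656), (28.9746150970459, 22.014310836791992), 67.97393798828125)
```

View pics/w2.png

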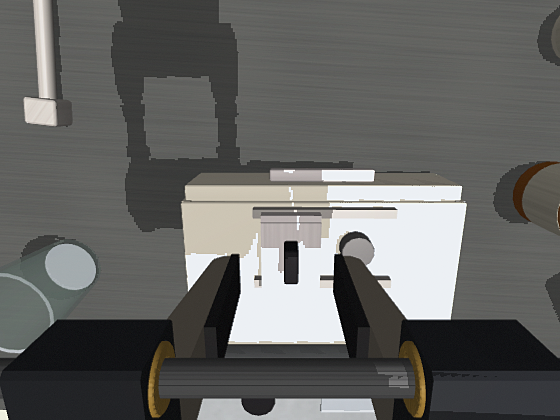

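The catch has moved 60 mm (tab at (0.676, 0.162)). The bare button at (356,250) measures (0.673, 0.2225, 0.103). Next I press it with shut fingers.

```bash
python3 - <<'E'
from h import *
plan([.673,.2225,.112],93.5)
E
```

```text
turn [-0.005  0.001 -0.001] then shift [ 2.11   4.304 -1.497]
```

>>> {"op": "apply_moves", "data": {"targets": [{"offset":[0.7,0,-0.5],"angular":[0,0,0]},{"offset":[0.7,0,-0.5],"angular":[0,0,0]},{"offset":[0.71,0,-0.5],"angular":[0,0,0]},{"offset":[0,0.9,0],"angular":[0,0,0]},{"offset":[0,0.9,0],"angular":[0,0,0]},{"offset":[0,0.9,0],"angular":[0,0,0]},{"offset":[0,0.8,0],"angular":[0,0,0]},{"offset":[0,0.6,0],"angular":[0,0,0]},{"offset":[0,0.2,0],"angular":[0,0,0]},{"offset":[0,0,0],"angular":[0,0,0]}], "fingers": 0}}

```text
time: 8.78
tcp_pos: [0.673, 0.2227, 0.1125]
eef_rot: [[-0.061, -0.0, -0.998], [0.998, -0.0, -0.061], [-0.0, -1.0, 0.0]]
force: [0.5, 0.4, 0.2]
gripper_width: 0.0004
```

>>> {"op": "apply_moves", "data": {"targets": [{"offset":[0,0.25,0],"angular":[0,0,0]},{"offset":[0,0.15,0],"angular":[0,0,0]},{"offset":[0,0.1,0],"angular":[0,0,0]},{"offset":[0,0.08,0],"angular":[0,0,0]},{"offset":[0,0,0],"angular":[0,0,0]},{"offset":[0,0,0],"angular":[0,0,0]}]}}

```text
time: 9.52
tcp_pos: [0.6732, 0.2227, 0.0958]
eef_rot: [[-0.061, 0.001, -0.998], [0.998, 0.0, -0.061], [0.0, -1.0, -0.001]]
force: [0.6, -0.1, 3.6]
gripper_width: 0.0005
```

>>> {"op": "apply_moves", "data": {"targets": [{"offset":[0,-0.5,0],"angular":[0,0,0]},{"offset":[0,-0.9,0],"angular":[0,0,0]},{"offset":[0,-0.9,0],"angular":[0,0,0]},{"offset":[0,-0.9,0],"angular":[0,0.61,0]},{"offset":[0,-0.8,0],"angular":[0,0.61,0]},{"offset":[-0.9,0,0.35],"angular":[0,0,0]},{"offset":[-0.9,0,0.35],"angular":[0,0,0]},{"offset":[-0.9,0,0.35],"angular":[0,0,0]},{"offset":[-0.9,0,0.35],"angular":[0,0,0]},{"offset":[-0.9,0,0.35],"angular":[0,0,0]},{"offset":[-0.9,0,0.35],"angular":[0,0,0]},{"offset":[-0.9,0,0.35],"angular":[0,0,0]},{"offset":[-0.9,0,0.35],"angular":[0,0,0]},{"offset":[-0.9,0,0.35],"angular":[0,0,0]},{"offset":[-0.9,0,0.35],"angular":[0,0,0]},{"offset":[-0.9,0,0.35],"angular":[0,0,0]},{"offset":[-0.5,0,0.35],"angular":[0,0,0]},{"offset":[0,0,0],"angular":[0,0,0]}], "fingers": 0.6}}

```text
time: 11.78
tcp_pos: [0.526, -0.0806, 0.2154]
eef_rot: [[0.068, -0.0, -0.998], [0.998, 0.0, 0.068], [0.0, -1.0, 0.0]]
force: [0.4, -0.4, 1.0]
gripper_width: 0.055
```

```bash
cat >> h.py <<'E'
def probes(n,d,box=(.36,.70,-.52,-.0),minpx=60):
    P,mm=cloud(n,d); x0,x1,y0,y1=box
    k=(mm&(P[...,2]>.009)&(P[...,2]<.045)&(P[...,0]>x0)&(P[...,0]<x1)&(P[...,1]>y0)&(P[...,1]<y1)).astype(np.uint8)
    nn,lab,sts,_=cv2.connectedComponentsWithStats(k)
    for L in range(1,nn):
        if sts[L,4]<minpx: continue
        q=P[lab==L]; x=q[:,:2]; c=x.mean(0); v=np.linalg.svd(x-c,full_matrices=False)[2][0]; v*=np.sign(v[0]); s=(x-c)@v
        w=np.c_[-v[1],v[0]]@(x-c).T; w=w.ravel(); c=c+np.array([-v[1],v[0]])*(w.max()+w.min())/2
        print(n,"probe",sts[L,4],"len",np.ptp(s).round(4),"wid",np.ptp(w).round(4),"yaw",np.degrees(np.arctan2(v[1],v[0])).round(2),"bal(head)",(c+v*(s.max()-.055)).round(4),"bal(tail)",(c+v*(s.min()+.105)).round(4),"zmax",np.percentile(q[:,2],98).round(4))
E
python3 - <<'E'
from h import *
np.set_printoptions(suppress=True,precision=4)
st()
for n in("wrist","top","side"):
    im,d=ctrl.capture(n); save(im,n+"3.png"); np.save(n+"3.npy",d)
    probes(n,d)
    for k in["lanes","drawer_pull","probe0"]:
        for r in ctrl.place_of(n,k)[:4]: print(n,k,np.round(r["location"],1),round(r["conf"],2),depth_pt(n,r["location"],d))
E
```

```text
t 11.78 tcp [ 0.526  -0.0806  0.2154] w 0.055 F [ 0.4 -0.4  1. ]
wrist probe 3771 len 0.0881 wid 0.0401 yaw 89.87 bal(head) [ 0.38   -0.1338] bal(tail) [ 0.3801 -0.0619] zmax 0.017
wrist probe 4106 len 0.1602 wid 0.0331 yaw 10.42 bal(head) [ 0.513  -0.2913] bal(tail) [ 0.5127 -0.2914] zmax 0.0333
wrist probe 3347 len 0.159 wid 0.0317 yaw -3.37 bal(head) [ 0.5323 -0.0874] bal(tail) [ 0.5333 -0.0874] zmax 0.0333
wrist probe 3372 len 0.1591 wid 0.0321 yaw 4.67 bal(head) [ 0.5439 -0.1863] bal(tail) [ 0.5448 -0.1863] zmax 0.0332
wrist probe 80 len 0.0238 wid 0.0028 yaw -3.98 bal(head) [ 0.5555 -0.3914] bal(tail) [ 0.6914 -0.4008] zmax 0.0158
wrist lanes [551.2 160.8] 0.82 [0.5169 0.1828 0.0124]
wrist probe0 [ 77.  186.3] 0.75 [ 0.51   -0.2862  0.0206]
wrist probe0 [280.5 195.4] 0.64 [ 0.5315 -0.0864  0.0245]
wrist probe0 [182.4 210. ] 0.56 [ 0.5398 -0.1846  0.0248]
top probe 316 len 0.1597 wid 0.0325 yaw -2.65 bal(head) [ 0.5566 -0.4098] bal(tail) [ 0.5569 -0.4098] zmax 0.035
top probe 304 len 0.1585 wid 0.0331 yaw 10.47 bal(head) [ 0.5131 -0.2931] bal(tail) [ 0.5145 -0.2929] zmax 0.0357

[... 830 characters left out ...]
.92 bal(head) [ 0.3785 -0.1339] bal(tail) [ 0.3786 -0.0622] zmax 0.017
side probe 728 len 0.1605 wid 0.0325 yaw 9.85 bal(head) [ 0.5103 -0.2927] bal(tail) [ 0.5098 -0.2928] zmax 0.0326
side probe 859 len 0.1606 wid 0.0326 yaw -3.04 bal(head) [ 0.5531 -0.4091] bal(tail) [ 0.5525 -0.4091] zmax 0.0331
side lanes [246.  212.3] 0.82 [0.5183 0.1873 0.0101]
side lanes [346.3 288.5] 0.39 [ 0.5899 -0.1923  0.0304]
side drawer_pull [219.1 213.1] 0.72 [0.4321 0.1748 0.0607]
side drawer_pull [419.4 288.2] 0.39 [ 0.7158 -0.2952  0.0615]
side probe0 [343.2 342.1] 0.91 [ 0.5014 -0.2973  0.0231]
side probe0 [301.4 270.2] 0.77 [ 0.5344 -0.0825  0.0189]
side probe0 [326.4 299.1] 0.62 [ 0.5352 -0.1883  0.0233]
```

View pics/side3.png

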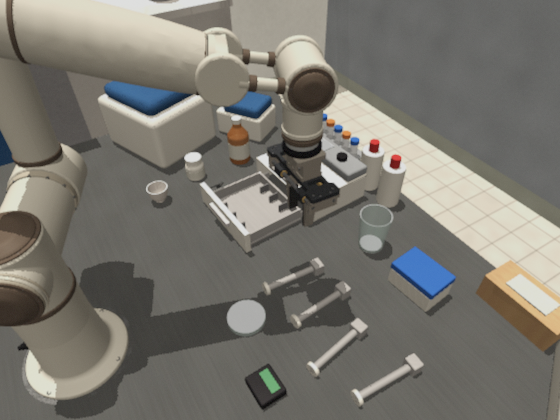

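The side view shows the drawer fully out, with the lanes at (246,212) and the floor at about z 0.012. All four probes are still in place. Their heads point away from the robot, so each needs a half turn. I start with the first one.

```bash
python3 - <<'E'
from h import *
plan([.5325,-.088,.0045],86.4); print(np.round(ctrl.read_state()["q"],3))
# drawer interior geometry: outline from side/top/wrist clouds of z>0.03 walls in drawer zone
for n in("top","side"):
    d=np.load(n+"3.npy"); P,m=cloud(n,d)
    a=np.radians(CY); X=P[...,:2]-CAB[:2]; u=X@[np.cos(a),np.sin(a)]; v=X@[-np.sin(a),np.cos(a)]
    z=P[...,2]; k=m&(u>-.165)&(u<-.03)&(abs(v)<.085); f=k&(z<.022)&(z>.003); print(n,"floor z",np.median(z[f]))
    for lo,hi in((.036,.09),):
        k=m&(u>-.16)&(u<-.06)&(z>lo)&(z<.06)&(abs(v)<.16); 
        print("side wall v",[np.round(np.percentile(v[k&(v*s>0.06)],[2,50,98]),4) if (k&(v*s>.06)).sum()>5 else None for s in(1,-1)])
        k=m&(u<-.17)&(u>-.25)&(z>.066)&(z<.09)&(abs(v)<.11); print("front top u",np.round(np.percentile(u[k],[2,50,98]),4))
    k=m&(u>-.2)&(u<-.05)&(abs(v)<.088)&(z>.028)&(z<.045)
    for t in(-50,0,50):
        j=k&(abs(v-t/1000)<.02); print("div",t,j.sum(),np.round(np.median(v[j]),4) if j.sum() else None, np.round(np.percentile(u[j],[2,98]),4) if j.sum() else None)
E
```

```text
turn [-0.001 -0.031  0.   ] then shift [-0.25   7.023 -0.215]
[-0.378  0.048  1.715  0.     1.379 -1.883]
top floor z 0.011954452960727037
side wall v [array([0.0991, 0.1016, 0.1059]), array([-0.1062, -0.1033, -0.1003])]
front top u [-0.1801 -0.1753 -0.1703]
div -50 8 -0.0504 [-0.1584 -0.1363]
div 0 15 -0.0011 [-0.158  -0.1359]
div 50 12 0.0496 [-0.1592 -0.1372]
side floor z 0.010618339087789188
side wall v [array([0.0982, 0.1025, 0.1083]), array([-0.1068, -0.1033, -0.0977])]
front top u [-0.1843 -0.1784 -0.1703]
div -50 37 -0.0501 [-0.1844 -0.1401]
div 0 14 0.0002 [-0.1506 -0.1397]
div 50 13 0.0503 [-0.1753 -0.1407]
```

>>> {"op": "apply_moves", "data": {"targets": [{"offset":[-0.25,0.9,-0.21],"angular":[0,0,0]},{"offset":[0,0.9,0],"angular":[0,0,0]},{"offset":[0,0.9,0],"angular":[0,0,0]},{"offset":[0,0.9,0],"angular":[0,0,0]},{"offset":[0,0.9,0],"angular":[0,0,0]},{"offset":[0,0.9,0],"angular":[0,0,0]},{"offset":[0,0.7,0],"angular":[0,0,0]},{"offset":[0,0.5,0],"angular":[0,0,0]},{"offset":[0,0.3,0],"angular":[0,0,0]},{"offset":[0,0.1,0],"angular":[0,0,0]},{"offset":[0,0,0],"angular":[0,0,0]}]}}

```text
time: 13.75
tcp_pos: [0.5327, -0.0883, 0.0056]
eef_rot: [[0.066, 0.001, -0.998], [0.998, -0.0, 0.066], [-0.0, -1.0, -0.001]]
force: [-0.1, -0.3, 0.1]
gripper_width: 0.0547
```

>>> {"op": "apply_moves", "data": {"targets": [{"offset":[0,0,0],"angular":[0,0,0]},{"offset":[0,0,0],"angular":[0,0,0]},{"offset":[0,0,0],"angular":[0,0,0]},{"offset":[0,0,0],"angular":[0,0,0]},{"offset":[0,0,0],"angular":[0,0,0]},{"offset":[0,0,0],"angular":[0,0,0]}], "fingers": 0, "grip_force": 35}}

```text
time: 14.5
tcp_pos: [0.5323, -0.088, 0.0053]
eef_rot: [[0.066, 0.0, -0.998], [0.998, 0.0, 0.066], [0.0, -1.0, 0.0]]
force: [-0.3, 1.1, 1.5]
gripper_width: 0.0149
```

>>> {"op": "apply_moves", "data": {"targets": [{"offset":[0,-0.2,0],"angular":[0,0,0]},{"offset":[0,-0.5,0],"angular":[0,0,0]},{"offset":[0,-0.8,0],"angular":[0,0,0]},{"offset":[0,-0.8,0],"angular":[0,0,0]},{"offset":[0,-0.8,0],"angular":[0,0,0]},{"offset":[0,-0.8,0],"angular":[0,0,0]},{"offset":[0,-0.6,0],"angular":[0,0,0]},{"offset":[0,0,0],"angular":[0,0,0]}]}}

```text
time: 15.5
tcp_pos: [0.5334, -0.0886, 0.142]
eef_rot: [[0.066, 0.003, -0.998], [0.998, -0.001, 0.066], [-0.001, -1.0, -0.003]]
force: [0.6, 0.2, -4.2]
gripper_width: 0.0152
```

```bash
python3 - <<'E'
from h import *
s=st(); print("moment",np.round(s["moment"],3)); print(cabw((-.103,.071,0)),CY)
im,d=ctrl.capture("side"); P,m=cloud("side",d); t=s["tcp_pos"]
k=m&(P[...,2]>t[2]-.03)&(P[...,2]<t[2]+.04)&(np.hypot(P[...,0]-t[0],P[...,1]-t[1])<.14)&(abs(P[...,1]-t[1])<.03)
q=P[k]; 
for lo in np.arange(-.11,.07,.02):
    j=(q[:,0]-t[0]>lo)&(q[:,0]-t[0]<lo+.02)
    if j.sum()>3: print(round(lo,2),j.sum(),"zmax",np.percentile(q[j,2]-t[2],95).round(4),"zmin",np.percentile(q[j,2]-t[2],5).round(4))
E
```

```text
t 15.5 tcp [ 0.5334 -0.0886  0.142 ] w 0.0152 F [ 0.6  0.2 -4.2]
moment [ 0.017 -0.009  0.063]
[0.51335767 0.25257957 0.        ] 3.5
-0.11 106 zmax 0.0247 zmin 0.0006
-0.09 62 zmax 0.0176 zmin 0.0075
-0.07 62 zmax 0.018 zmin 0.007
-0.05 59 zmax 0.0185 zmin 0.0091
-0.03 136 zmax 0.0382 zmin 0.0057
-0.01 85 zmax 0.0391 zmin 0.0053
```

>>> {"op": "apply_moves", "data": {"targets": [{"offset":[0,-0.2,0],"angular":[0,0.5,0]},{"offset":[0,-0.2,0],"angular":[0,0.96,0]},{"offset":[0,-0.2,0],"angular":[0,0.96,0]},{"offset":[0,-0.2,0],"angular":[0,0.96,0]},{"offset":[0,-0.2,0],"angular":[0,0.96,0]},{"offset":[0,-0.2,0],"angular":[0,0.96,0]},{"offset":[0,-0.2,0],"angular":[0,0.96,0]},{"offset":[0,-0.2,0],"angular":[0,0.96,0]},{"offset":[0,-0.2,0],"angular":[0,0.96,0]},{"offset":[0,-0.2,0],"angular":[0,0.96,0]},{"offset":[0,0,0],"angular":[0,0.96,0]},{"offset":[0,0,0],"angular":[0,0.96,0]},{"offset":[0,0,0],"angular":[0,0.96,0]},{"offset":[0,0,0],"angular":[0,0.96,0]},{"offset":[0,0,0],"angular":[0,0.96,0]},{"offset":[0,0,0],"angular":[0,0.96,0]},{"offset":[0,0,0],"angular":[0,0.96,0]},{"offset":[0,0,0],"angular":[0,0.96,0]},{"offset":[0,0,0],"angular":[0,0.96,0]},{"offset":[0,0,0],"angular":[0,0.96,0]}]}}

```text
time: 18.05
tcp_pos: [0.5313, -0.0878, 0.1984]
eef_rot: [[0.895, -0.003, 0.445], [-0.445, 0.001, 0.895], [-0.003, -1.0, -0.0]]
force: [-0.2, 0.1, -4.7]
gripper_width: 0.0148
```

>>> {"op": "apply_moves", "data": {"targets": [{"offset":[0,0,0],"angular":[0,0.96,0]},{"offset":[0,0,0],"angular":[0,0.96,0]},{"offset":[0,0,0],"angular":[0,0.96,0]},{"offset":[0,0,0],"angular":[0,0.96,0]},{"offset":[0,0,0],"angular":[0,0.96,0]},{"offset":[0,0,0],"angular":[0,0.96,0]},{"offset":[0,0,0],"angular":[0,0.96,0]},{"offset":[0,0,0],"angular":[0,0.96,0]},{"offset":[0,0,0],"angular":[0,0.96,0]},{"offset":[0,0,0],"angular":[0,0.7,0]},{"offset":[0,0,0],"angular":[0,0,0]}]}}

```text
time: 19.42
tcp_pos: [0.5314, -0.0878, 0.1987]
eef_rot: [[0.135, -0.003, 0.991], [-0.991, 0.001, 0.135], [-0.001, -1.0, -0.003]]
force: [0.7, 1.2, -3.9]
gripper_width: 0.0147
```

```bash
python3 - <<'E'
from h import *
st(); plan([.5134,.2526,.12],-86.5)
E
```

```text
t 19.43 tcp [ 0.5314 -0.0878  0.1987] w 0.0147 F [ 0.7  1.2 -3.9]
turn [ 0.024  0.711 -0.012] then shift [-11.364   2.622   0.093]
```

>>> {"op": "apply_moves", "data": {"targets": [{"offset":[0,0,0],"angular":[0,0.71,0]},{"offset":[-0.4,0,0],"angular":[0,0,0]},{"offset":[-0.9,0,0],"angular":[0,0,0]},{"offset":[-0.9,0,0],"angular":[0,0,0]},{"offset":[-0.9,0,0],"angular":[0,0,0]},{"offset":[-0.9,0,0],"angular":[0,0,0]},{"offset":[-0.9,0,0],"angular":[0,0,0]},{"offset":[-0.9,0,0],"angular":[0,0,0]},{"offset":[-0.9,0,0],"angular":[0,0,0]},{"offset":[-0.9,0,0],"angular":[0,0,0]},{"offset":[-0.9,0,0],"angular":[0,0,0]},{"offset":[-0.9,0,0],"angular":[0,0,0]},{"offset":[-0.9,0,0],"angular":[0,0,0]},{"offset":[-0.7,0,0.09],"angular":[0,0,0]},{"offset":[-0.3,0.6,0],"angular":[0,0,0]},{"offset":[0,0.8,0],"angular":[0,0,0]},{"offset":[0,0.8,0],"angular":[0,0,0]},{"offset":[0,0.4,0],"angular":[0,0,0]},{"offset":[0,0,0],"angular":[0,0,0]}]}}

```text
time: 21.8
tcp_pos: [0.5135, 0.2499, 0.1207]
eef_rot: [[0.06, -0.003, 0.998], [-0.998, -0.001, 0.06], [0.001, -1.0, -0.003]]
force: [-0.2, 0.4, -4.4]
gripper_width: 0.015
```

```bash
python3 - <<'E'
from h import *
st(); plan([.5134,.2526,.0185],-86.5)
n="wrist"; im,d=ctrl.capture(n); save(im,"w4.png"); 
for k in["lanes"]:
  for r in ctrl.place_of(n,k)[:2]: print(k,r,depth_pt(n,r["location"],d))
E
```

```text
t 21.8 tcp [0.5135 0.2499 0.1207] w 0.015 F [-0.2  0.4 -4.4]
turn [ 0.028 -0.007  0.007] then shift [-9.100e-02  3.405e+00  1.000e-03]
lanes {'location': [372.3, 217.1], 'conf': 0.65} [0.51552182 0.18322176 0.01431492]
```

View pics/w4.png

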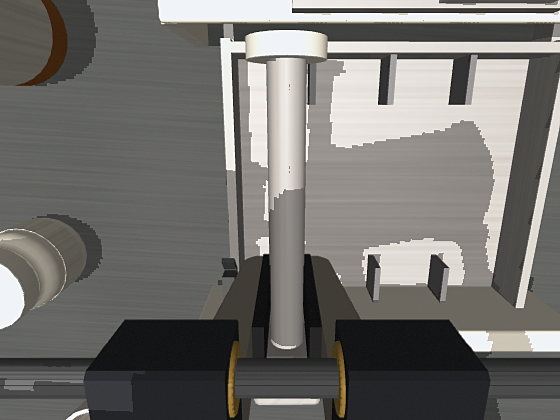

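The held probe is over the leftmost lane (+y), with its guard towards the cabinet and its head towards the front. I'll descend in stages.

>>> {"op": "apply_moves", "data": {"targets": [{"offset":[-0.06,0.5,0],"angular":[0,0,0]},{"offset":[0,0.6,0],"angular":[0,0,0]},{"offset":[0,0.6,0],"angular":[0,0,0]},{"offset":[0,0.5,0],"angular":[0,0,0]},{"offset":[0,0.3,0],"angular":[0,0,0]},{"offset":[0,0.2,0],"angular":[0,0,0]},{"offset":[0,0.2,0],"angular":[0,0,0]},{"offset":[0,0,0],"angular":[0,0,0]},{"offset":[0,0,0],"angular":[0,0,0]}]}}

```text
time: 23.02
tcp_pos: [0.5148, 0.2523, 0.0356]
eef_rot: [[0.06, 0.001, 0.998], [-0.998, 0.0, 0.06], [-0.0, -1.0, 0.001]]
force: [-0.5, 0.1, -4.8]
gripper_width: 0.0153
```

>>> {"op": "apply_moves", "data": {"targets": [{"offset":[0,0.2,0],"angular":[0,0,0]},{"offset":[0,0.15,0],"angular":[0,0,0]},{"offset":[0,0.1,0],"angular":[0,0,0]},{"offset":[0,0,0],"angular":[0,0,0]}]}}

```text
time: 23.52
tcp_pos: [0.514, 0.2521, 0.0213]
eef_rot: [[0.06, -0.001, 0.998], [-0.998, -0.0, 0.06], [0.0, -1.0, -0.001]]
force: [-0.1, 0.0, -4.6]
gripper_width: 0.0146
```

>>> {"op": "apply_moves", "data": {"targets": [{"offset":[0,0.07,0],"angular":[0,0,0]},{"offset":[0,0.05,0],"angular":[0,0,0]},{"offset":[0,0,0],"angular":[0,0,0]},{"offset":[0,0,0],"angular":[0,0,0]}]}}

```text
time: 24.02
tcp_pos: [0.5145, 0.2522, 0.0182]
eef_rot: [[0.06, 0.0, 0.998], [-0.998, 0.0, 0.06], [-0.0, -1.0, 0.0]]
force: [-0.3, -0.1, -4.1]
gripper_width: 0.0147
```

>>> {"op": "apply_moves", "data": {"targets": [{"offset":[0,0.03,0],"angular":[0,0,0]},{"offset":[0,0.03,0],"angular":[0,0,0]},{"offset":[0,0,0],"angular":[0,0,0]}]}}

```text
time: 24.4
tcp_pos: [0.515, 0.2523, 0.0172]
eef_rot: [[0.06, 0.001, 0.998], [-0.998, 0.0, 0.06], [-0.0, -1.0, 0.001]]
force: [-2.7, -0.4, 4.4]
gripper_width: 0.0152
```

>>> {"op": "apply_moves", "data": {"targets": [{"offset":[0,0,0],"angular":[0,0,0]},{"offset":[0,0,0],"angular":[0,0,0]},{"offset":[0,0,0],"angular":[0,0,0]},{"offset":[0,-0.2,0],"angular":[0,0,0]},{"offset":[0,-0.4,0],"angular":[0,0,0]},{"offset":[0,-0.6,0],"angular":[0,0,0]},{"offset":[0,-0.9,0],"angular":[0,0,0]},{"offset":[0,-1,0],"angular":[0,0,0]},{"offset":[0,-1,0],"angular":[0,0,0]},{"offset":[0,-1,0],"angular":[0,0,0]},{"offset":[0,0,0],"angular":[0,0,0]}], "fingers": 0.22}}

```text
time: 25.78
tcp_pos: [0.5167, 0.2528, 0.1735]
eef_rot: [[0.06, 0.007, 0.998], [-0.998, 0.002, 0.06], [-0.001, -1.0, 0.007]]
force: [0.0, -0.1, -0.6]
gripper_width: 0.0203
```

```bash
cat >> h.py <<'E'
def inlane(n,d):
    P,m=cloud(n,d); a=np.radians(CY); X=P[...,:2]-CAB[:2]; u=X@[np.cos(a),np.sin(a)]; v=X@[-np.sin(a),np.cos(a)]; z=P[...,2]
    for L in(75,25,-25,-75):
        k=m&(u>-.163)&(u<.01)&(abs(v-L/1000)<.0205)&(z>.019)&(z<.060)
        if k.sum()<15: print(n,L,"empty",k.sum()); continue
        mid=k&(u>-.11)&(u<-.06); h=k&(z>.036); print(n,L,k.sum(),"u",np.percentile(u[k],[1,99]).round(4),"rod v",np.median(v[mid]).round(4),"v head",np.median(v[k&(u<-.135)]).round(4),"zrod",np.percentile(z[mid],95).round(4) if mid.sum() else None,"zhead",np.percentile(z[k&(u<-.13)],95).round(4) if (k&(u<-.13)).sum() else None)
E
python3 - <<'E'
from h import *
s=st(); n="wrist"; im,d=ctrl.capture(n); save(im,"w5.png"); inlane(n,d)
im,d=ctrl.capture("side"); inlane("side",d); probes("side",d); plan([.543,-.1875,.2],-85.4)
E
```

```text
t 25.77 tcp [0.5167 0.2528 0.1735] w 0.0203 F [ 0.  -0.1 -0.6]
wrist 75 5137 u [-0.1569  0.0097] rod v 0.0695 v head 0.0696 zrod 0.0345 zhead 0.0431
wrist 25 602 u [0.0044 0.0099] rod v nan v head nan zrod None zhead None
wrist -25 601 u [0.0043 0.0098] rod v nan v head nan zrod None zhead None
wrist -75 607 u [0.0042 0.0098] rod v nan v head nan zrod None zhead None
side 75 313 u [-0.152   0.0091] rod v 0.0654 v head 0.0671 zrod 0.0354 zhead 0.045
side 25 62 u [0.0003 0.0093] rod v nan v head nan zrod None zhead None
side -25 63 u [-0.0524  0.0098] rod v nan v head -0.0438 zrod None zhead 0.034
side -75 62 u [0.0026 0.0095] rod v nan v head nan zrod None zhead None
side probe 604 len 0.1609 wid 0.0343 yaw 4.49 bal(head) [ 0.5429 -0.1875] bal(tail) [ 0.542  -0.1875] zmax 0.0327
side probe 396 len 0.0867 wid 0.0367 yaw 88.66 bal(head) [ 0.3779 -0.135 ] bal(tail) [ 0.3796 -0.0617] zmax 0.0168
side probe 728 len 0.1607 wid 0.0318 yaw 9.87 bal(head) [ 0.5108 -0.293 ] bal(tail) [ 0.5101 -0.2931] zmax 0.0325
side probe 865 len 0.1605 wid 0.0318 yaw -3.12 bal(head) [ 0.5532 -0.409 ] bal(tail) [ 0.5527 -0.409 ] zmax 0.033
turn [-0.003 -0.189 -0.001] then shift [14.685 -1.02  -0.221]
  return _methods._mean(a, axis=axis, dtype=dtype,
  ret = ret.dtype.type(ret / rcount)
```

View pics/w5.png

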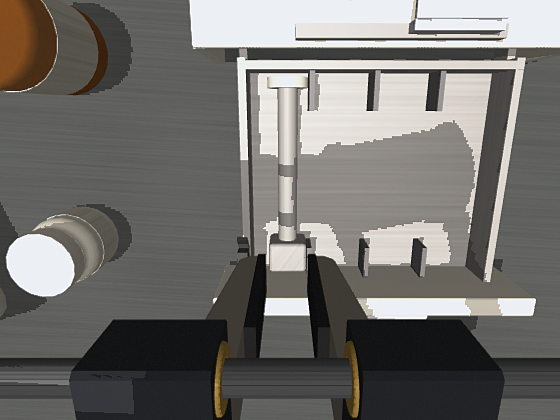

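The first probe lies flat in the left lane at (288,170–270): head to the front, between wall and divider. Next is probe 2, with the gripper already turned the right way for the half turn back.

>>> {"op": "apply_moves", "data": {"targets": [{"offset":[0.5,-0.5,0],"angular":[0,-0.19,0]},{"offset":[0.95,-0.5,0],"angular":[0,0,0]},{"offset":[0.95,0,0],"angular":[0,0,0]},{"offset":[0.95,0,0],"angular":[0,0,0]},{"offset":[0.95,0,0],"angular":[0,0,0]},{"offset":[0.95,0,0],"angular":[0,0,0]},{"offset":[0.95,0,0],"angular":[0,0,0]},{"offset":[0.95,0,0],"angular":[0,0,0]},{"offset":[0.95,0,0],"angular":[0,0,0]},{"offset":[0.95,0,0],"angular":[0,0,0]},{"offset":[0.95,0,0],"angular":[0,0,0]},{"offset":[0.95,0,0],"angular":[0,0,0]},{"offset":[0.95,0,0],"angular":[0,0,0]},{"offset":[0.95,0,0],"angular":[0,0,0]},{"offset":[0.95,0,0],"angular":[0,0,0]},{"offset":[0.88,0,-0.2],"angular":[0,0,0]},{"offset":[0,0,0],"angular":[0,0,0]}], "fingers": 0.6}}

```text
time: 28.0
tcp_pos: [0.5423, -0.1882, 0.1975]
eef_rot: [[0.078, -0.003, 0.997], [-0.997, 0.002, 0.078], [-0.002, -1.0, -0.003]]
force: [-0.8, 1.2, 0.5]
gripper_width: 0.0551
```

```bash
python3 - <<'E'
from h import *
s=st(); n="wrist"; im,d=ctrl.capture(n); probes(n,d,(.40,.7,-.26,-.12)); im,d=ctrl.capture("side"); probes("side",d); plan([.5437,-.1875,.0045],-85.4)
E
```

```text
t 28.0 tcp [ 0.5423 -0.1882  0.1975] w 0.0551 F [-0.8  1.2  0.5]
wrist probe 3534 len 0.1604 wid 0.0319 yaw 4.92 bal(head) [ 0.5449 -0.1865] bal(tail) [ 0.5445 -0.1865] zmax 0.0336
side probe 601 len 0.1596 wid 0.0332 yaw 4.58 bal(head) [ 0.5414 -0.1874] bal(tail) [ 0.5418 -0.1874] zmax 0.0328
side probe 398 len 0.0859 wid 0.0362 yaw 89.32 bal(head) [ 0.3777 -0.1364] bal(tail) [ 0.3786 -0.0623] zmax 0.0169
side probe 725 len 0.1626 wid 0.0325 yaw 9.86 bal(head) [ 0.5125 -0.2927] bal(tail) [ 0.5099 -0.2931] zmax 0.0328
side probe 860 len 0.1604 wid 0.0323 yaw -2.94 bal(head) [ 0.5527 -0.4086] bal(tail) [ 0.5522 -0.4086] zmax 0.0327
turn [ 0.017 -0.002 -0.017] then shift [0.035 6.451 0.026]
```

>>> {"op": "apply_moves", "data": {"targets": [{"offset":[0,0.9,0.03],"angular":[0,0,0]},{"offset":[0,0.9,0],"angular":[0,0,0]},{"offset":[0,0.9,0],"angular":[0,0,0]},{"offset":[0,0.9,0],"angular":[0,0,0]},{"offset":[0,0.9,0],"angular":[0,0,0]},{"offset":[0,0.8,0],"angular":[0,0,0]},{"offset":[0,0.6,0],"angular":[0,0,0]},{"offset":[0,0.4,0],"angular":[0,0,0]},{"offset":[0,0.1,0],"angular":[0,0,0]},{"offset":[0,0,0],"angular":[0,0,0]}]}}

```text
time: 29.35
tcp_pos: [0.5448, -0.1874, 0.0078]
eef_rot: [[0.08, 0.001, 0.997], [-0.997, -0.0, 0.08], [0.001, -1.0, 0.001]]
force: [0.5, 0.4, 0.3]
gripper_width: 0.0553
```

>>> {"op": "apply_moves", "data": {"targets": [{"offset":[0,0,0],"angular":[0,0,0]},{"offset":[0,0,0],"angular":[0,0,0]},{"offset":[0,0,0],"angular":[0,0,0]},{"offset":[0,0,0],"angular":[0,0,0]},{"offset":[0,0,0],"angular":[0,0,0]},{"offset":[0,0,0],"angular":[0,0,0]}], "fingers": 0, "grip_force": 35}}

```text
time: 30.1
tcp_pos: [0.5444, -0.1872, 0.0074]
eef_rot: [[0.08, 0.0, 0.997], [-0.997, 0.0, 0.08], [-0.0, -1.0, 0.0]]
force: [-0.4, 1.3, 1.3]
gripper_width: 0.0149
```

>>> {"op": "apply_moves", "data": {"targets": [{"offset":[0,-0.2,0],"angular":[0,0,0]},{"offset":[0,-0.5,0],"angular":[0,0,0]},{"offset":[0,-0.8,0],"angular":[0,0,0]},{"offset":[0,-0.9,0],"angular":[0,0,0]},{"offset":[0,-0.9,0],"angular":[0,0,0]},{"offset":[0,-0.9,0],"angular":[0,0,0]},{"offset":[0,-0.9,0],"angular":[0,0,0]},{"offset":[0,-0.9,0],"angular":[0,0,0]},{"offset":[0,-0.5,0],"angular":[0,0,0]},{"offset":[0,0,0],"angular":[0,0,0]}]}}

```text
time: 31.35
tcp_pos: [0.5449, -0.1875, 0.2036]
eef_rot: [[0.08, 0.002, 0.997], [-0.997, -0.001, 0.08], [0.001, -1.0, 0.002]]
force: [0.5, -0.1, -5.4]
gripper_width: 0.0151
```

```bash
cat >> h.py <<'E'
def held(n="side"):
    s=st(); print("moment",np.round(s["moment"],3)); im,d=ctrl.capture(n); P,m=cloud(n,d); t=s["tcp_pos"]; R=np.array(s["eef_rot"])
    Q=(P-t)@R; k=m&(abs(Q[...,0])<.02)&(abs(Q[...,2])<.12)&(Q[...,1]>-.03)&(Q[...,1]<.02); q=Q[k]
    for lo in np.arange(-.12,.12,.03):
        j=(q[:,2]>lo)&(q[:,2]<lo+.03)
        if j.sum()>5: print("z'",round(lo,2),j.sum(),"top",-np.percentile(q[j,1],5).round(4),"x",np.median(q[j,0]).round(4))
E
python3 - <<'E'
from h import *
held(); print(cabw((-.102,-.070,0))); plan([*cabw((-.102,-.070,0))[:2],.2],93.5)
E
```

```text
t 31.35 tcp [ 0.5449 -0.1875  0.2036] w 0.0151 F [ 0.5 -0.1 -5.4]
moment [-0.018  0.182 -0.031]
z' -0.12 162 top 0.0237 x 0.004
z' -0.09 114 top 0.0167 x 0.0041
z' -0.06 105 top 0.0167 x 0.004
z' -0.03 190 top 0.0283 x 0.002
z' 0.0 53 top 0.0231 x 0.0104
z' 0.03 36 top 0.0246 x 0.0148
[0.52296365 0.11190361 0.        ]
turn [-1.0000e-03 -2.9816e+01 -2.0000e-03] then shift [9.992 0.07  0.097]
```

>>> {"op": "apply_moves", "data": {"targets": [{"offset":[0,0,0],"angular":[0,-0.5,0]},{"offset":[0,0,0],"angular":[0,-1,0]},{"offset":[0,0,0],"angular":[0,-1,0]},{"offset":[0,0,0],"angular":[0,-1,0]},{"offset":[0,0,0],"angular":[0,-1,0]},{"offset":[0,0,0],"angular":[0,-1,0]},{"offset":[0,0,0],"angular":[0,-1,0]},{"offset":[0,0,0],"angular":[0,-1,0]},{"offset":[0,0,0],"angular":[0,-1,0]},{"offset":[0,0,0],"angular":[0,-1,0]},{"offset":[0,0,0],"angular":[0,-1,0]},{"offset":[0,0,0],"angular":[0,-1,0]},{"offset":[0,0,0],"angular":[0,-1,0]},{"offset":[0,0,0],"angular":[0,-1,0]},{"offset":[0,0,0],"angular":[0,-1,0]},{"offset":[0,0,0],"angular":[0,-1,0]},{"offset":[0,0,0],"angular":[0,-1,0]},{"offset":[0,0,0],"angular":[0,-1,0]},{"offset":[0,0,0],"angular":[0,-1,0]},{"offset":[0,0,0],"angular":[0,-1,0]}]}}

```text
time: 33.9
tcp_pos: [0.5433, -0.1866, 0.2002]
eef_rot: [[0.85, -0.003, -0.527], [0.527, 0.002, 0.85], [-0.002, -1.0, 0.003]]
force: [-0.8, 0.3, -5.0]
gripper_width: 0.015
```

>>> {"op": "apply_moves", "data": {"targets": [{"offset":[0,0,0],"angular":[0,-1,0]},{"offset":[0,0,0],"angular":[0,-1,0]},{"offset":[0,0,0],"angular":[0,-1,0]},{"offset":[0,0,0],"angular":[0,-1,0]},{"offset":[0,0,0],"angular":[0,-1,0]},{"offset":[0,0,0],"angular":[0,-1,0]},{"offset":[0,0,0],"angular":[0,-1,0]},{"offset":[0,0,0],"angular":[0,-1,0]},{"offset":[0,0,0],"angular":[0,-1,0]},{"offset":[0,0,0],"angular":[0,-0.82,0]},{"offset":[0,0,0],"angular":[0,0,0]},{"offset":[0,0,0],"angular":[0,0,0]}]}}

```text
time: 35.4
tcp_pos: [0.5439, -0.1869, 0.2013]
eef_rot: [[-0.008, -0.001, -1.0], [1.0, 0.001, -0.008], [0.001, -1.0, 0.001]]
force: [-0.5, -0.2, -5.0]
gripper_width: 0.015
```

>>> {"op": "apply_moves", "data": {"targets": [{"offset":[0.5,0,0],"angular":[0,0,0]},{"offset":[0.9,0,0],"angular":[0,0,0]},{"offset":[0.9,0,0],"angular":[0,0,0]},{"offset":[0.9,0,0],"angular":[0,0,0]},{"offset":[0.9,0,0],"angular":[0,0,0]},{"offset":[0.9,0,0],"angular":[0,0,0]},{"offset":[0.9,0,0],"angular":[0,0,0]},{"offset":[0.9,0,0],"angular":[0,0,0]},{"offset":[0.9,0,0],"angular":[0,0,0]},{"offset":[0.9,0,0],"angular":[0,0,0]},{"offset":[0.9,0,0.1],"angular":[0,0,0]},{"offset":[0.49,0,0],"angular":[0,0,0]},{"offset":[0,0.7,0],"angular":[0,0,0]},{"offset":[0,0.9,0],"angular":[0,0,0]},{"offset":[0,0.7,0],"angular":[0,0,0]},{"offset":[0,0.4,0],"angular":[0,0,0]},{"offset":[0,0,0],"angular":[0,0,0]},{"offset":[0,0,0],"angular":[0,0,0]}]}}

```text
time: 37.65
tcp_pos: [0.5395, 0.1124, 0.1224]
eef_rot: [[-0.009, 0.002, -1.0], [1.0, -0.0, -0.009], [-0.0, -1.0, -0.002]]
force: [0.5, 0.3, -4.1]
gripper_width: 0.0152
```

```bash
python3 - <<'E'
from h import *
held("wrist"); plan([*cabw((-.102,-.070,0))[:2],.0195],93.5)
im,d=ctrl.capture("wrist");save(im,"w6.png")
E
```

```text
t 37.65 tcp [0.5395 0.1124 0.1224] w 0.0152 F [ 0.5  0.3 -4.1]
moment [-0.031  0.041 -0.034]
z' -0.09 664 top 0.0176 x -0.0005
z' -0.06 432 top 0.0174 x -0.0005
z' -0.03 1932 top 0.0179 x -0.0005
z' 0.0 3422 top 0.0271 x -0.0005
z' 0.03 5430 top 0.026 x -0.0009
turn [ 0.022 -0.497 -0.001] then shift [0.017 3.436 0.554]
```

>>> {"op": "apply_moves", "data": {"targets": [{"offset":[0,0,0],"angular":[0,-0.5,0]},{"offset":[0,0,0.56],"angular":[0,0,0]},{"offset":[0,0,0],"angular":[0,0,0]},{"offset":[0,0.6,0],"angular":[0,0,0]},{"offset":[0,0.7,0],"angular":[0,0,0]},{"offset":[0,0.6,0],"angular":[0,0,0]},{"offset":[0,0.5,0],"angular":[0,0,0]},{"offset":[0,0.3,0],"angular":[0,0,0]},{"offset":[0,0,0],"angular":[0,0,0]},{"offset":[0,0,0],"angular":[0,0,0]}]}}

```text
time: 39.0
tcp_pos: [0.5226, 0.1114, 0.041]
eef_rot: [[-0.061, 0.001, -0.998], [0.998, -0.0, -0.061], [-0.0, -1.0, -0.001]]
force: [0.0, 0.6, -4.6]
gripper_width: 0.0149
```

```bash
python3 - <<'E'
from h import *
st(); plan([*cabw((-.102,-.070,0))[:2],.0195],93.5)
E
```

```text
t 39.0 tcp [0.5226 0.1114 0.041 ] w 0.0149 F [ 0.   0.6 -4.6]
turn [ 0.014  0.004 -0.001] then shift [ 0.016  0.716 -0.014]
```

>>> {"op": "apply_moves", "data": {"targets": [{"offset":[0,0.3,0],"angular":[0,0,0]},{"offset":[0,0.2,0],"angular":[0,0,0]},{"offset":[0,0.1,0],"angular":[0,0,0]},{"offset":[0,0.05,0],"angular":[0,0,0]},{"offset":[0,0.04,0],"angular":[0,0,0]},{"offset":[0,0,0],"angular":[0,0,0]},{"offset":[0,0,0],"angular":[0,0,0]}]}}

```text
time: 39.88
tcp_pos: [0.522, 0.1114, 0.0197]
eef_rot: [[-0.061, 0.0, -0.998], [0.998, 0.0, -0.061], [0.0, -1.0, -0.0]]
force: [-0.1, 0.3, -4.1]
gripper_width: 0.0149
```

>>> {"op": "apply_moves", "data": {"targets": [{"offset":[0,0.03,0],"angular":[0,0,0]},{"offset":[0,0.02,0],"angular":[0,0,0]},{"offset":[0,0,0],"angular":[0,0,0]}]}}

```text
time: 40.25
tcp_pos: [0.5229, 0.1115, 0.0193]
eef_rot: [[-0.062, 0.002, -0.998], [0.998, 0.0, -0.062], [-0.0, -1.0, -0.002]]
force: [-1.4, -0.9, 5.2]
gripper_width: 0.0153
```

Contact. Release, lift and check from there; then probe 3 (yaw about 10°), gripped with the jaw axis at 100°.

>>> {"op": "apply_moves", "data": {"targets": [{"offset":[0,0,0],"angular":[0,0,0]},{"offset":[0,0,0],"angular":[0,0,0]},{"offset":[0,0,0],"angular":[0,0,0]},{"offset":[0,-0.2,0],"angular":[0,0,0]},{"offset":[0,-0.4,0],"angular":[0,0,0]},{"offset":[0,-0.6,0],"angular":[0,0,0]},{"offset":[0,-0.9,0],"angular":[0,0,0]},{"offset":[0,-1,0],"angular":[0,0,0]},{"offset":[0,-1,0],"angular":[0,0,0]},{"offset":[0,-1,0],"angular":[0,0,0]},{"offset":[0,-1,0],"angular":[0,0,0]},{"offset":[0,0,0],"angular":[0,0,0]}], "fingers": 0.22}}

```text
time: 41.75
tcp_pos: [0.5239, 0.1114, 0.2051]
eef_rot: [[-0.061, 0.007, -0.998], [0.998, -0.0, -0.061], [-0.001, -1.0, -0.007]]
force: [-0.2, -1.1, -0.8]
gripper_width: 0.0201
```

```bash
python3 - 2>/dev/null <<'E'
from h import *
s=st(); n="wrist"; im,d=ctrl.capture(n); save(im,"w7.png"); inlane(n,d)
im,d=ctrl.capture("side"); inlane("side",d); probes("side",d);im,d=ctrl.capture("top"); probes("top",d); plan([.5120,-.2925,.2],100.1)
E
```

```text
t 41.75 tcp [0.5239 0.1114 0.2051] w 0.0201 F [-0.2 -1.1 -0.8]
wrist 75 4258 u [-0.16    0.0089] rod v 0.067 v head 0.0691 zrod 0.0344 zhead 0.0432
wrist 25 690 u [0.0035 0.0097] rod v nan v head nan zrod None zhead None
wrist -25 empty 0
wrist -75 4087 u [-0.1604  0.0085] rod v -0.0708 v head -0.0713 zrod 0.0345 zhead 0.0432
side 75 304 u [-0.1521  0.0069] rod v 0.0652 v head 0.0664 zrod 0.0359 zhead 0.0434
side 25 61 u [-0.1428  0.0095] rod v nan v head 0.0246 zrod None zhead 0.0346
side -25 62 u [-0.0008  0.0088] rod v nan v head nan zrod None zhead None
side -75 378 u [-0.1528  0.0083] rod v -0.076 v head -0.0758 zrod 0.036 zhead 0.0443
side probe 404 len 0.0879 wid 0.0366 yaw 89.91 bal(head) [ 0.3783 -0.1342] bal(tail) [ 0.3784 -0.0621] zmax 0.0166
side probe 729 len 0.1608 wid 0.0324 yaw 9.83 bal(head) [ 0.5105 -0.293 ] bal(tail) [ 0.5097 -0.2931] zmax 0.0325
side probe 863 len 0.1596 wid 0.0333 yaw -3.06 bal(head) [ 0.5524 -0.4087] bal(tail) [ 0.5528 -0.4087] zmax 0.0329
top probe 316 len 0.1589 wid 0.0341 yaw -2.66 bal(head) [ 0.5559 -0.4093] bal(tail) [ 0.557  -0.4093] zmax 0.0348
top probe 301 len 0.1589 wid 0.0327 yaw 10.3 bal(head) [ 0.5133 -0.2932] bal(tail) [ 0.5145 -0.293 ] zmax 0.0362
top probe 254 len 0.0855 wid 0.0362 yaw 89.45 bal(head) [ 0.38   -0.1371] bal(tail) [ 0.3808 -0.0626] zmax 0.0202
turn [-0.014 -1.096  0.002] then shift [-1.3202e+01  7.0000e-03  2.6610e+00]
```

>>> {"op": "apply_moves", "data": {"targets": [{"offset":[0,0,0],"angular":[0,-0.55,0]},{"offset":[0,0,0],"angular":[0,-0.55,0]},{"offset":[-0.6,0,0.1],"angular":[0,0,0]},{"offset":[-0.9,0,0.18],"angular":[0,0,0]},{"offset":[-0.9,0,0.18],"angular":[0,0,0]},{"offset":[-0.9,0,0.18],"angular":[0,0,0]},{"offset":[-0.9,0,0.18],"angular":[0,0,0]},{"offset":[-0.9,0,0.18],"angular":[0,0,0]},{"offset":[-0.9,0,0.18],"angular":[0,0,0]},{"offset":[-0.9,0,0.18],"angular":[0,0,0]},{"offset":[-0.9,0,0.18],"angular":[0,0,0]},{"offset":[-0.9,0,0.18],"angular":[0,0,0]},{"offset":[-0.9,0,0.18],"angular":[0,0,0]},{"offset":[-0.9,0,0.18],"angular":[0,0,0]},{"offset":[-0.9,0,0.18],"angular":[0,0,0]},{"offset":[-0.9,0,0.2],"angular":[0,0,0]},{"offset":[-0.9,0,0.2],"angular":[0,0,0]},{"offset":[0,0,0],"angular":[0,0,0]}], "fingers": 0.6}}

```text
time: 44.15
tcp_pos: [0.5116, -0.2945, 0.2001]
eef_rot: [[-0.172, -0.001, -0.985], [0.985, 0.001, -0.172], [0.001, -1.0, 0.001]]
force: [0.1, -0.7, 0.1]
gripper_width: 0.055
```

```bash
python3 - <<'E'
from h import *
s=st(); n="wrist"; im,d=ctrl.capture(n); probes(n,d,(.38,.7,-.35,-.23)); im,d=ctrl.capture("side"); probes("side",d); plan([.5122,-.2923,.004],100.1)
E
```

```text
t 44.15 tcp [ 0.5116 -0.2945  0.2001] w 0.055 F [ 0.1 -0.7  0.1]
wrist probe 3676 len 0.1588 wid 0.032 yaw 10.17 bal(head) [ 0.5116 -0.2916] bal(tail) [ 0.5128 -0.2914] zmax 0.0333
side probe 398 len 0.0884 wid 0.037 yaw 89.45 bal(head) [ 0.3783 -0.1353] bal(tail) [ 0.379  -0.0637] zmax 0.0169
side probe 730 len 0.1601 wid 0.0327 yaw 9.79 bal(head) [ 0.5104 -0.2935] bal(tail) [ 0.5104 -0.2935] zmax 0.0328
side probe 862 len 0.1604 wid 0.0322 yaw -3.05 bal(head) [ 0.5529 -0.4088] bal(tail) [ 0.5525 -0.4087] zmax 0.0329
turn [-0.008 -0.01   0.014] then shift [ 1.000e-03  6.545e+00 -2.000e-03]
```

>>> {"op": "apply_moves", "data": {"targets": [{"offset":[0.03,0.9,0],"angular":[0,0,0]},{"offset":[0,0.9,0],"angular":[0,0,0]},{"offset":[0,0.9,0],"angular":[0,0,0]},{"offset":[0,0.9,0],"angular":[0,0,0]},{"offset":[0,0.9,0],"angular":[0,0,0]},{"offset":[0,0.8,0],"angular":[0,0,0]},{"offset":[0,0.6,0],"angular":[0,0,0]},{"offset":[0,0.4,0],"angular":[0,0,0]},{"offset":[0,0.15,0],"angular":[0,0,0]},{"offset":[0,0,0],"angular":[0,0,0]}]}}

```text
time: 45.5
tcp_pos: [0.513, -0.2917, 0.0079]
eef_rot: [[-0.176, 0.0, -0.984], [0.984, -0.0, -0.176], [-0.0, -1.0, -0.0]]
force: [-0.5, -0.2, 0.2]
gripper_width: 0.0554
```

>>> {"op": "apply_moves", "data": {"targets": [{"offset":[0,0,0],"angular":[0,0,0]},{"offset":[0,0,0],"angular":[0,0,0]},{"offset":[0,0,0],"angular":[0,0,0]},{"offset":[0,0,0],"angular":[0,0,0]},{"offset":[0,0,0],"angular":[0,0,0]},{"offset":[0,0,0],"angular":[0,0,0]}], "fingers": 0, "grip_force": 35}}

```text
time: 46.25
tcp_pos: [0.5128, -0.2917, 0.0077]
eef_rot: [[-0.176, 0.0, -0.984], [0.984, -0.0, -0.176], [-0.0, -1.0, -0.0]]
force: [0.0, -0.0, 1.4]
gripper_width: 0.0147
```

>>> {"op": "apply_moves", "data": {"targets": [{"offset":[0,-0.2,0],"angular":[0,0,0]},{"offset":[0,-0.5,0],"angular":[0,0,0]},{"offset":[0,-0.8,0],"angular":[0,0,0]},{"offset":[0,-0.9,0],"angular":[0,0,0]},{"offset":[0,-0.9,0],"angular":[0,0,0]},{"offset":[0,-0.9,0],"angular":[0,0,0]},{"offset":[0,-0.9,0],"angular":[0,0,0]},{"offset":[0,-0.9,0],"angular":[0,0,0]},{"offset":[0,-0.5,0],"angular":[0,0,0]},{"offset":[0,0,0],"angular":[0,0,0]}]}}

```text
time: 47.5
tcp_pos: [0.5132, -0.292, 0.204]
eef_rot: [[-0.176, 0.002, -0.984], [0.984, -0.002, -0.176], [-0.002, -1.0, -0.002]]
force: [0.5, -0.5, -4.4]
gripper_width: 0.0148
```

```bash
python3 - <<'E'
from h import *
held(); plan([*cabw((-.102,.025,0))[:2],.2],-86.5); print(ctrl.read_state()["q"])
E
```

```text
t 47.5 tcp [ 0.5132 -0.292   0.204 ] w 0.0148 F [ 0.5 -0.5 -4.4]
moment [ 0.056  0.026 -0.035]
z' -0.06 37 top 0.0228 x -0.0153
z' -0.03 48 top 0.0261 x -0.0041
z' 0.0 237 top 0.0273 x -0.0011
z' 0.03 129 top 0.0167 x -0.0028
z' 0.06 139 top 0.0165 x -0.0025
z' 0.09 208 top 0.0232 x -0.002
turn [ 1.0000e-03 -2.8896e+01  1.0000e-03] then shift [-16.565   0.081   1.165]
[-7.21702080e-01  2.04936006e-01  1.56829145e+00  1.19355683e-05
  1.36846858e+00 -2.46922742e+00]
```

>>> {"op": "apply_moves", "data": {"targets": [{"offset":[0,0,0],"angular":[0,0.6,0]},{"offset":[0,0,0],"angular":[0,1,0]},{"offset":[0,0,0],"angular":[0,1,0]},{"offset":[0,0,0],"angular":[0,1,0]},{"offset":[0,0,0],"angular":[0,1,0]},{"offset":[0,0,0],"angular":[0,1,0]},{"offset":[0,0,0],"angular":[0,1,0]},{"offset":[0,0,0],"angular":[0,1,0]},{"offset":[0,0,0],"angular":[0,1,0]},{"offset":[0,0,0],"angular":[0,1,0]},{"offset":[0,0,0],"angular":[0,1,0]},{"offset":[0,0,0],"angular":[0,1,0]},{"offset":[0,0,0],"angular":[0,1,0]},{"offset":[0,0,0],"angular":[0,1,0]},{"offset":[0,0,0],"angular":[0,1,0]},{"offset":[0,0,0],"angular":[0,1,0]},{"offset":[0,0,0],"angular":[0,1,0]},{"offset":[0,0,0],"angular":[0,1,0]},{"offset":[0,0,0],"angular":[0,1,0]},{"offset":[0,0,0],"angular":[0,1,0]}]}}

```text
time: 50.05
tcp_pos: [0.5119, -0.2908, 0.2005]
eef_rot: [[0.953, -0.003, 0.304], [-0.304, 0.002, 0.953], [-0.003, -1.0, 0.001]]
force: [-0.5, -0.1, -3.9]
gripper_width: 0.015
```

>>> {"op": "apply_moves", "data": {"targets": [{"offset":[0,0,0],"angular":[0,1,0]},{"offset":[0,0,0],"angular":[0,1,0]},{"offset":[0,0,0],"angular":[0,1,0]},{"offset":[0,0,0],"angular":[0,1,0]},{"offset":[0,0,0],"angular":[0,1,0]},{"offset":[0,0,0],"angular":[0,1,0]},{"offset":[0,0,0],"angular":[0,1,0]},{"offset":[0,0,0],"angular":[0,1,0]},{"offset":[0,0,0],"angular":[0,1,0]},{"offset":[0,0,0],"angular":[0,1,0]},{"offset":[0,0,0],"angular":[0,1,0]},{"offset":[0,0,0],"angular":[0,0.5,0]},{"offset":[0,0,0],"angular":[0,0,0]},{"offset":[0,0,0],"angular":[0,0,0]}]}}

```text
time: 51.8
tcp_pos: [0.5123, -0.2912, 0.2016]
eef_rot: [[0.062, -0.001, 0.998], [-0.998, 0.001, 0.062], [-0.001, -1.0, -0.001]]
force: [-0.1, 0.1, -3.4]
gripper_width: 0.0153
```

>>> {"op": "apply_moves", "data": {"targets": [{"offset":[-0.5,0,0.16],"angular":[0,0,0]},{"offset":[-0.9,0,0.2],"angular":[0,0,0]},{"offset":[-0.95,0,0.2],"angular":[0,0,0]},{"offset":[-0.95,0,0.2],"angular":[0,0,0]},{"offset":[-0.95,0,0.2],"angular":[0,0,0]},{"offset":[-0.95,0,0.2],"angular":[0,0,0]},{"offset":[-0.95,0,0],"angular":[0,0,0]},{"offset":[-0.95,0,0],"angular":[0,0,0]},{"offset":[-0.95,0,0],"angular":[0,0,0]},{"offset":[-0.95,0,0],"angular":[0,0,0]},{"offset":[-0.95,0,0],"angular":[0,0,0]},{"offset":[-0.95,0,0],"angular":[0,0,0]},{"offset":[-0.95,0,0],"angular":[0,0,0]},{"offset":[-0.95,0,0],"angular":[0,0,0]},{"offset":[-0.95,0,0],"angular":[0,0,0]},{"offset":[-0.95,0,0],"angular":[0,0,0]},{"offset":[-0.95,0,0],"angular":[0,0,0]},{"offset":[-0.9,0,0],"angular":[0,0,0]},{"offset":[0,0,0],"angular":[0,0,0]}]}}

```text
time: 54.18
tcp_pos: [0.516, 0.2084, 0.2025]
eef_rot: [[0.065, -0.0, 0.998], [-0.998, 0.001, 0.065], [-0.001, -1.0, -0.0]]
force: [0.6, -0.9, -4.7]
gripper_width: 0.0146
```

```bash
python3 - <<'E'
from h import *
held("wrist"); plan([*cabw((-.102,.025,0))[:2],.0195],-86.5)
E
```

```text
t 54.17 tcp [0.516  0.2084 0.2025] w 0.0146 F [ 0.6 -0.9 -4.7]
moment [-0.085  0.169  0.006]
z' -0.06 158 top 0.0247 x 0.0019
z' -0.03 2479 top 0.0233 x 0.0017
z' 0.0 3585 top 0.0271 x 0.0013
z' 0.03 2542 top 0.0172 x 0.0022
z' 0.06 2989 top 0.0171 x 0.0022
z' 0.09 3093 top 0.0249 x 0.0022
turn [0.003 0.026 0.001] then shift [0.017 6.1   0.029]
```

>>> {"op": "apply_moves", "data": {"targets": [{"offset":[0,0.6,0.03],"angular":[0,0,0]},{"offset":[0,0.9,0],"angular":[0,0,0]},{"offset":[0,0.9,0],"angular":[0,0,0]},{"offset":[0,0.9,0],"angular":[0,0,0]},{"offset":[0,0.8,0],"angular":[0,0,0]},{"offset":[0,0.6,0],"angular":[0,0,0]},{"offset":[0,0.5,0],"angular":[0,0,0]},{"offset":[0,0.3,0],"angular":[0,0,0]},{"offset":[0,0.2,0],"angular":[0,0,0]},{"offset":[0,0.1,0],"angular":[0,0,0]},{"offset":[0,0,0],"angular":[0,0,0]},{"offset":[0,0,0],"angular":[0,0,0]}]}}

```text
time: 55.72
tcp_pos: [0.5183, 0.2063, 0.0291]
eef_rot: [[0.062, 0.001, 0.998], [-0.998, 0.0, 0.062], [-0.0, -1.0, 0.001]]
force: [0.8, -0.5, -4.0]
gripper_width: 0.0154
```

>>> {"op": "apply_moves", "data": {"targets": [{"offset":[0,0.15,0],"angular":[0,0,0]},{"offset":[0,0.1,0],"angular":[0,0,0]},{"offset":[0,0.05,0],"angular":[0,0,0]},{"offset":[0,0.03,0],"angular":[0,0,0]},{"offset":[0,0,0],"angular":[0,0,0]},{"offset":[0,0,0],"angular":[0,0,0]}]}}

```text
time: 56.48
tcp_pos: [0.5187, 0.2062, 0.0196]
eef_rot: [[0.062, 0.002, 0.998], [-0.998, 0.0, 0.062], [0.0, -1.0, 0.002]]
force: [-1.9, -0.9, 5.8]
gripper_width: 0.0147
```

>>> {"op": "apply_moves", "data": {"targets": [{"offset":[0,0,0],"angular":[0,0,0]},{"offset":[0,0,0],"angular":[0,0,0]},{"offset":[0,0,0],"angular":[0,0,0]},{"offset":[0,-0.2,0],"angular":[0,0,0]},{"offset":[0,-0.4,0],"angular":[0,0,0]},{"offset":[0,-0.6,0],"angular":[0,0,0]},{"offset":[0,-0.9,0],"angular":[0,0,0]},{"offset":[0,-1,0],"angular":[0,0,0]},{"offset":[0,-1,0],"angular":[0,0,0]},{"offset":[0,-1,0],"angular":[0,0,0]},{"offset":[0,-1,0],"angular":[0,0,0]},{"offset":[0,0,0],"angular":[0,0,0]}], "fingers": 0.24}}

```text
time: 57.98
tcp_pos: [0.5199, 0.2066, 0.2058]
eef_rot: [[0.062, 0.007, 0.998], [-0.998, 0.001, 0.062], [-0.001, -1.0, 0.007]]
force: [-0.1, 0.4, -0.3]
gripper_width: 0.0216
```

```bash
python3 - 2>/dev/null <<'E'
from h import *
s=st(); n="wrist"; im,d=ctrl.capture(n); save(im,"w8.png"); inlane(n,d)
im,d=ctrl.capture("side"); probes("side",d);im,d=ctrl.capture("top"); probes("top",d); plan([.5545,-.4085,.2],-92.9); plan([.5545,-.4085,.2],-86.5)
E
```

```text
t 57.98 tcp [0.5199 0.2066 0.2058] w 0.0216 F [-0.1  0.4 -0.3]
wrist 75 4181 u [-0.1569  0.0093] rod v 0.0685 v head 0.07 zrod 0.0345 zhead 0.0431
wrist 25 4252 u [-0.1567  0.0093] rod v 0.0232 v head 0.0232 zrod 0.0346 zhead 0.0432
wrist -25 461 u [0.0043 0.0095] rod v nan v head nan zrod None zhead None
wrist -75 4445 u [-0.1577  0.0093] rod v -0.0695 v head -0.0685 zrod 0.0347 zhead 0.0433
side probe 399 len 0.0861 wid 0.0366 yaw 89.84 bal(head) [ 0.3782 -0.1353] bal(tail) [ 0.3784 -0.0614] zmax 0.0166
side probe 865 len 0.161 wid 0.0325 yaw -3.04 bal(head) [ 0.5539 -0.4089] bal(tail) [ 0.5528 -0.4089] zmax 0.0332
top probe 315 len 0.1594 wid 0.0325 yaw -2.7 bal(head) [ 0.5566 -0.4086] bal(tail) [ 0.5572 -0.4086] zmax 0.0349
top probe 255 len 0.0852 wid 0.0359 yaw -89.83 bal(head) [ 0.3802 -0.1122] bal(tail) [ 0.3805 -0.1871] zmax 0.0207
turn [0.015 1.07  0.002] then shift [20.396  0.025  2.281]
turn [0.015 0.003 0.001] then shift [ 2.0523e+01  2.5000e-02 -7.0000e-03]
```

>>> {"op": "apply_moves", "data": {"targets": [{"offset":[0.5,0,0],"angular":[0,0.53,0]},{"offset":[0.5,0,0],"angular":[0,0.53,0]},{"offset":[0.95,0,0.12],"angular":[0,0,0]},{"offset":[0.95,0,0.12],"angular":[0,0,0]},{"offset":[0.95,0,0.12],"angular":[0,0,0]},{"offset":[0.95,0,0.12],"angular":[0,0,0]},{"offset":[0.95,0,0.12],"angular":[0,0,0]},{"offset":[0.95,0,0.12],"angular":[0,0,0]},{"offset":[0.95,0,0.12],"angular":[0,0,0]},{"offset":[0.95,0,0.12],"angular":[0,0,0]},{"offset":[0.95,0,0.12],"angular":[0,0,0]},{"offset":[0.95,0,0.12],"angular":[0,0,0]},{"offset":[0.95,0,0.12],"angular":[0,0,0]},{"offset":[0.95,0,0.12],"angular":[0,0,0]},{"offset":[0.95,0,0.12],"angular":[0,0,0]},{"offset":[0.95,0,0.12],"angular":[0,0,0]},{"offset":[0.95,0,0.12],"angular":[0,0,0]},{"offset":[0.95,0,0.12],"angular":[0,0,0]},{"offset":[0.95,0,0.12],"angular":[0,0,0]},{"offset":[0.95,0,0.12],"angular":[0,0,0]}], "fingers": 0.6}}

```text
time: 60.62
tcp_pos: [0.5571, -0.3411, 0.2011]
eef_rot: [[-0.053, -0.001, 0.999], [-0.999, 0.001, -0.053], [-0.0, -1.0, -0.001]]
force: [0.2, 0.0, 0.2]
gripper_width: 0.0556
```

>>> {"op": "apply_moves", "data": {"targets": [{"offset":[0.95,0,0.1],"angular":[0,0,0]},{"offset":[0.8,0,0],"angular":[0,0,0]},{"offset":[0.5,0,0],"angular":[0,0,0]},{"offset":[0,0,0],"angular":[0,0,0]},{"offset":[0,0,0],"angular":[0,0,0]}]}}

```text
time: 61.25
tcp_pos: [0.5578, -0.4062, 0.2016]
eef_rot: [[-0.049, -0.0, 0.999], [-0.999, 0.001, -0.049], [-0.001, -1.0, -0.0]]
force: [-0.1, 0.2, -0.0]
gripper_width: 0.055
```

```bash
python3 - <<'E'
from h import *
s=st(); n="wrist"; im,d=ctrl.capture(n); probes(n,d,(.4,.7,-.5,-.34)); im,d=ctrl.capture("side"); probes("side",d); plan([.5545,-.4083,.004],-92.9)
E
```

```text
t 61.25 tcp [ 0.5578 -0.4062  0.2016] w 0.055 F [-0.1  0.2 -0. ]
wrist probe 3437 len 0.1606 wid 0.0314 yaw -2.71 bal(head) [ 0.5555 -0.4093] bal(tail) [ 0.5549 -0.4092] zmax 0.0334
side probe 399 len 0.0874 wid 0.0373 yaw 89.16 bal(head) [ 0.3783 -0.1343] bal(tail) [ 0.3794 -0.0617] zmax 0.0166
side probe 862 len 0.1602 wid 0.0326 yaw -3.04 bal(head) [ 0.553  -0.4089] bal(tail) [ 0.5528 -0.4089] zmax 0.033
turn [ 0.     0.017 -0.002] then shift [ 0.081  6.593 -0.114]
```

>>> {"op": "apply_moves", "data": {"targets": [{"offset":[0.1,0.9,-0.1],"angular":[0,0,0]},{"offset":[0,0.9,0],"angular":[0,0,0]},{"offset":[0,0.9,0],"angular":[0,0,0]},{"offset":[0,0.9,0],"angular":[0,0,0]},{"offset":[0,0.9,0],"angular":[0,0,0]},{"offset":[0,0.8,0],"angular":[0,0,0]},{"offset":[0,0.6,0],"angular":[0,0,0]},{"offset":[0,0.4,0],"angular":[0,0,0]},{"offset":[0,0.2,0],"angular":[0,0,0]},{"offset":[0,0,0],"angular":[0,0,0]}]}}

```text
time: 62.6
tcp_pos: [0.5548, -0.4099, 0.0068]
eef_rot: [[-0.049, 0.0, 0.999], [-0.999, -0.0, -0.049], [0.0, -1.0, 0.0]]
force: [-0.1, -0.3, -0.7]
gripper_width: 0.0552
```

>>> {"op": "apply_moves", "data": {"targets": [{"offset":[0,0,0],"angular":[0,0,0]},{"offset":[0,0,0],"angular":[0,0,0]},{"offset":[0,0,0],"angular":[0,0,0]},{"offset":[0,0,0],"angular":[0,0,0]},{"offset":[0,0,0],"angular":[0,0,0]},{"offset":[0,0,0],"angular":[0,0,0]}], "fingers": 0, "grip_force": 35}}

```text
time: 63.35
tcp_pos: [0.5548, -0.4095, 0.0068]
eef_rot: [[-0.049, -0.0, 0.999], [-0.999, 0.001, -0.049], [-0.001, -1.0, -0.0]]
force: [-1.3, 1.5, 1.5]
gripper_width: 0.0151
```

>>> {"op": "apply_moves", "data": {"targets": [{"offset":[0,-0.2,0],"angular":[0,0,0]},{"offset":[0,-0.5,0],"angular":[0,0,0]},{"offset":[0,-0.8,0],"angular":[0,0,0]},{"offset":[0,-0.9,0],"angular":[0,0,0]},{"offset":[0,-0.9,0],"angular":[0,0,0]},{"offset":[0,-0.9,0],"angular":[0,0,0]},{"offset":[0,-0.9,0],"angular":[0,0,0]},{"offset":[0,-0.9,0],"angular":[0,0,0]},{"offset":[0,-0.5,0],"angular":[0,0,0]},{"offset":[0,0,0],"angular":[0,0,0]}]}}

```text
time: 64.6
tcp_pos: [0.5551, -0.4104, 0.2032]
eef_rot: [[-0.05, 0.002, 0.999], [-0.999, -0.002, -0.05], [0.002, -1.0, 0.002]]
force: [0.6, 0.3, -5.4]
gripper_width: 0.0151
```

```bash
python3 - <<'E'
from h import *
held(); plan([*cabw((-.102,-.025,0))[:2],.2],93.5); print(ctrl.read_state()["q"][5])
E
```

```text
t 64.6 tcp [ 0.5551 -0.4104  0.2032] w 0.0151 F [ 0.6  0.3 -5.4]
moment [-0.002  0.172  0.012]
z' -0.12 239 top 0.0244 x 0.0023
z' -0.09 171 top 0.0176 x 0.0029
z' -0.06 161 top 0.0174 x 0.0027
z' -0.03 282 top 0.0269 x 0.0012
z' 0.0 42 top 0.028 x -0.0042
z' 0.03 26 top 0.02 x 0.0157
turn [-1.0000e-03  2.8943e+01  1.0000e-03] then shift [ 1.8921e+01  5.1000e-02 -9.0000e-03]
0.809324411764789
```

>>> {"op": "apply_moves", "data": {"targets": [{"offset":[0,0,0],"angular":[0,-0.6,0]},{"offset":[0,0,0],"angular":[0,-1,0]},{"offset":[0,0,0],"angular":[0,-1,0]},{"offset":[0,0,0],"angular":[0,-1,0]},{"offset":[0,0,0],"angular":[0,-1,0]},{"offset":[0,0,0],"angular":[0,-1,0]},{"offset":[0,0,0],"angular":[0,-1,0]},{"offset":[0,0,0],"angular":[0,-1,0]},{"offset":[0,0,0],"angular":[0,-1,0]},{"offset":[0,0,0],"angular":[0,-1,0]},{"offset":[0,0,0],"angular":[0,-1,0]},{"offset":[0,0,0],"angular":[0,-1,0]},{"offset":[0,0,0],"angular":[0,-1,0]},{"offset":[0,0,0],"angular":[0,-1,0]},{"offset":[0,0,0],"angular":[0,-1,0]},{"offset":[0,0,0],"angular":[0,-1,0]},{"offset":[0,0,0],"angular":[0,-1,0]},{"offset":[0,0,0],"angular":[0,-1,0]},{"offset":[0,0,0],"angular":[0,-1,0]},{"offset":[0,0,0],"angular":[0,-1,0]}]}}

```text
time: 67.15
tcp_pos: [0.5539, -0.409, 0.1993]
eef_rot: [[0.907, -0.003, -0.422], [0.422, 0.003, 0.907], [-0.001, -1.0, 0.003]]
force: [0.3, -0.4, -4.8]
gripper_width: 0.0151
```

>>> {"op": "apply_moves", "data": {"targets": [{"offset":[0,0,0],"angular":[0,-1,0]},{"offset":[0,0,0],"angular":[0,-1,0]},{"offset":[0,0,0],"angular":[0,-1,0]},{"offset":[0,0,0],"angular":[0,-1,0]},{"offset":[0,0,0],"angular":[0,-1,0]},{"offset":[0,0,0],"angular":[0,-1,0]},{"offset":[0,0,0],"angular":[0,-1,0]},{"offset":[0,0,0],"angular":[0,-1,0]},{"offset":[0,0,0],"angular":[0,-1,0]},{"offset":[0,0,0],"angular":[0,-1,0]},{"offset":[0,0,0],"angular":[0,-1,0]},{"offset":[0,0,0],"angular":[0,-0.46,0]},{"offset":[0,0,0],"angular":[0,0,0]},{"offset":[0,0,0],"angular":[0,0,0]}]}}

```text
time: 68.9
tcp_pos: [0.5543, -0.4094, 0.2006]
eef_rot: [[-0.061, -0.001, -0.998], [0.998, 0.001, -0.061], [0.001, -1.0, 0.001]]
force: [0.6, -0.4, -4.7]
gripper_width: 0.0148
```

>>> {"op": "apply_moves", "data": {"targets": [{"offset":[0.5,0,0],"angular":[0,0,0]},{"offset":[0.97,0,0],"angular":[0,0,0]},{"offset":[0.97,0,0],"angular":[0,0,0]},{"offset":[0.97,0,0],"angular":[0,0,0]},{"offset":[0.97,0,0],"angular":[0,0,0]},{"offset":[0.97,0,0],"angular":[0,0,0]},{"offset":[0.97,0,0],"angular":[0,0,0]},{"offset":[0.97,0,0],"angular":[0,0,0]},{"offset":[0.97,0,0],"angular":[0,0,0]},{"offset":[0.97,0,0],"angular":[0,0,0]},{"offset":[0.97,0,0],"angular":[0,0,0]},{"offset":[0.97,0,0],"angular":[0,0,0]},{"offset":[0.97,0,0],"angular":[0,0,0]},{"offset":[0.97,0,0],"angular":[0,0,0]},{"offset":[0.97,0,0],"angular":[0,0,0]},{"offset":[0.97,0,0],"angular":[0,0,0]},{"offset":[0.97,0,0],"angular":[0,0,0]},{"offset":[0.97,0,0],"angular":[0,0,0]},{"offset":[0.97,0,0],"angular":[0,0,0]},{"offset":[0.6,0,0],"angular":[0,0,0]}]}}

```text
time: 71.4
tcp_pos: [0.5196, 0.1477, 0.2018]
eef_rot: [[-0.063, 0.0, -0.998], [0.998, 0.0, -0.063], [0.0, -1.0, -0.0]]
force: [-0.4, -0.5, -4.6]
gripper_width: 0.0144
```

>>> {"op": "apply_moves", "data": {"targets": [{"offset":[0.36,0,0],"angular":[0,0,0]},{"offset":[0,0,0],"angular":[0,0,0]},{"offset":[0,0,0],"angular":[0,0,0]}]}}

```text
time: 71.78
tcp_pos: [0.52, 0.1561, 0.2017]
eef_rot: [[-0.061, 0.0, -0.998], [0.998, -0.001, -0.061], [-0.001, -1.0, -0.0]]
force: [-0.0, -0.5, -4.7]
gripper_width: 0.0147
```

```bash
python3 - <<'E'
from h import *
held("wrist"); plan([*cabw((-.102,-.024,0))[:2],.019],93.5)
E
```

```text
t 71.78 tcp [0.52   0.1561 0.2017] w 0.0147 F [-0.  -0.5 -4.7]
moment [0.039 0.01  0.018]
z' -0.09 641 top 0.0178 x -0.0005
z' -0.06 409 top 0.018 x -0.0005
z' -0.03 1951 top 0.0182 x -0.001
z' 0.0 3475 top 0.0273 x -0.0005
z' 0.03 5470 top 0.0264 x -0.0009
turn [-0.    -0.006 -0.003] then shift [ 0.061  6.089 -0.01 ]
```

>>> {"op": "apply_moves", "data": {"targets": [{"offset":[0.04,0.6,0],"angular":[0,0,0]},{"offset":[0,0.9,0],"angular":[0,0,0]},{"offset":[0,0.9,0],"angular":[0,0,0]},{"offset":[0,0.9,0],"angular":[0,0,0]},{"offset":[0,0.8,0],"angular":[0,0,0]},{"offset":[0,0.6,0],"angular":[0,0,0]},{"offset":[0,0.5,0],"angular":[0,0,0]},{"offset":[0,0.3,0],"angular":[0,0,0]},{"offset":[0,0.2,0],"angular":[0,0,0]},{"offset":[0,0.1,0],"angular":[0,0,0]},{"offset":[0,0,0],"angular":[0,0,0]},{"offset":[0,0,0],"angular":[0,0,0]}]}}

```text
time: 73.32
tcp_pos: [0.5201, 0.158, 0.0282]
eef_rot: [[-0.062, 0.001, -0.998], [0.998, 0.0, -0.062], [0.0, -1.0, -0.001]]
force: [0.2, 0.4, -4.6]
gripper_width: 0.0149
```

>>> {"op": "apply_moves", "data": {"targets": [{"offset":[0,0.15,0],"angular":[0,0,0]},{"offset":[0,0.1,0],"angular":[0,0,0]},{"offset":[0,0.05,0],"angular":[0,0,0]},{"offset":[0,0.02,0],"angular":[0,0,0]},{"offset":[0,0,0],"angular":[0,0,0]},{"offset":[0,0,0],"angular":[0,0,0]}]}}

```text
time: 74.08
tcp_pos: [0.5203, 0.158, 0.0187]
eef_rot: [[-0.062, 0.001, -0.998], [0.998, 0.0, -0.062], [-0.0, -1.0, -0.001]]
force: [-2.2, -0.2, 4.6]
gripper_width: 0.0153
```

Contact. Release, lift, back off towards the robot and look.

>>> {"op": "apply_moves", "data": {"targets": [{"offset":[0,0,0],"angular":[0,0,0]},{"offset":[0,0,0],"angular":[0,0,0]},{"offset":[0,0,0],"angular":[0,0,0]},{"offset":[0,-0.2,0],"angular":[0,0,0]},{"offset":[0,-0.4,0],"angular":[0,0,0]},{"offset":[0,-0.6,0],"angular":[0,0,0]},{"offset":[0,-0.9,0],"angular":[0,0,0]},{"offset":[0,-1,0],"angular":[0,0,0]},{"offset":[0,-1,0],"angular":[0,0,0]},{"offset":[0,-1,0],"angular":[0,0,0]},{"offset":[0,-1,0],"angular":[0,0,0]},{"offset":[0,0,0],"angular":[0,0,0]}], "fingers": 0.24}}

```text
time: 75.58
tcp_pos: [0.5218, 0.1581, 0.2051]
eef_rot: [[-0.062, 0.007, -0.998], [0.998, 0.0, -0.062], [0.0, -1.0, -0.007]]
force: [-0.1, 0.8, 0.7]
gripper_width: 0.0218
```

```bash
python3 - 2>/dev/null <<'E'
from h import *
s=st(); n="wrist"; im,d=ctrl.capture(n); save(im,"w9.png"); inlane(n,d)
for r in ctrl.place_of(n,"drawer_pull")[:2]+ctrl.place_of(n,"lanes")[:1]: print(r,depth_pt(n,r["location"],d))
P,m=cloud(n,d); a=np.radians(CY); X=P[...,:2]-CAB[:2]; u=X@[np.cos(a),np.sin(a)]; v=X@[-np.sin(a),np.cos(a)]; z=P[...,2]
k=m&(u<-.18)&(u>-.23)&(z>.045)&(z<.066); print("pull u",np.percentile(u[k],[2,50,98]),"v",np.percentile(v[k],[2,50,98]),"z",np.median(z[k]))
k=m&(u<-.165)&(u>-.2)&(z>.068)&(z<.085); print("front top u",np.percentile(u[k],[2,50,98]),"v",np.percentile(v[k],[2,98]))
plan([*cabw((-.25,0,0))[:2],.2],3.5)
plan([*cabw((-.25,0,0))[:2],.2],93.5)
im,d=ctrl.capture("side"); probes("side",d)
E
```

```text
t 75.58 tcp [0.5218 0.1581 0.2051] w 0.0218 F [-0.1  0.8  0.7]
wrist 75 4171 u [-0.16    0.0088] rod v 0.0678 v head 0.0693 zrod 0.0344 zhead 0.0432
wrist 25 2838 u [-0.1589 -0.0349] rod v 0.0225 v head 0.0223 zrod 0.0344 zhead 0.0432
wrist -25 4116 u [-0.1604  0.0087] rod v -0.025 v head -0.025 zrod 0.0345 zhead 0.0432
wrist -75 2847 u [-0.1606 -0.0369] rod v -0.0702 v head -0.0701 zrod 0.0345 zhead 0.0432
{'location': [318.1, 85.6], 'conf': 0.79} [ 0.41938857  0.18076456 -0.00332163]
pull u [-0.19776779 -0.19173052 -0.18641567] v [-0.04644433 -0.0003733   0.04862277] z 0.0570696247947247
front top u [-0.18547853 -0.17812097 -0.1699134 ] v [-0.12102661  0.12279364]
turn [-1.1000e-02  1.5004e+01 -1.1000e-02] then shift [-4.897  0.007  0.795]
turn [-0.014  0.004 -0.   ] then shift [0.795 0.007 4.897]
side probe 399 len 0.0885 wid 0.036 yaw 89.17 bal(head) [ 0.3779 -0.1347] bal(tail) [ 0.3789 -0.0632] zmax 0.0169
```

View pics/w9.png

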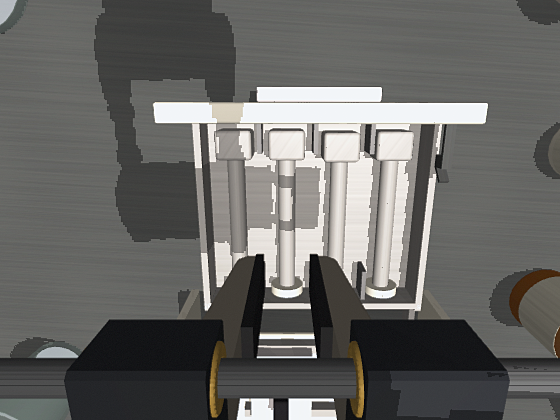

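All four probes lie in their own lanes, heads at the front (235–390, 145), below the drawer-front edge at row 112; the pull is at (318,95). The bench has no probes left. Next I push the drawer home with shut fingers on the pull.

>>> {"op": "apply_moves", "data": {"targets": [{"offset":[0.1,0,0.7],"angular":[0,0,0]},{"offset":[0.1,0,0.9],"angular":[0,0,0]},{"offset":[0.2,0,0.9],"angular":[0,0,0]},{"offset":[0.2,0,0.9],"angular":[0,0,0]},{"offset":[0.2,0,0.9],"angular":[0,0,0]},{"offset":[0,0,0.6],"angular":[0,0,0]},{"offset":[0,0.7,0],"angular":[0,0,0]},{"offset":[0,0.9,0],"angular":[0,0,0]},{"offset":[0,0.9,0],"angular":[0,0,0]},{"offset":[0,0.9,0],"angular":[0,0,0]},{"offset":[0,0.9,0],"angular":[0,0,0]},{"offset":[0,0.7,0],"angular":[0,0,0]},{"offset":[0,0.3,0],"angular":[0,0,0]},{"offset":[0,0,0],"angular":[0,0,0]},{"offset":[0,0,0],"angular":[0,0,0]}], "fingers": 0, "grip_force": 20}}

```text
time: 77.65
tcp_pos: [0.3722, 0.173, 0.0428]
eef_rot: [[-0.061, 0.001, -0.998], [0.998, 0.0, -0.061], [0.0, -1.0, -0.001]]
force: [-0.2, 0.1, 1.0]
gripper_width: 0.0009
```

```bash
python3 - <<'E'
from h import *
s=st(); plan([*cabw((-.2075,0,0))[:2],.042],93.5); plan([*cabw((-.022,0,0))[:2],.042],93.5)
E
```

```text
t 77.65 tcp [0.3722 0.173  0.0428] w 0.0009 F [-0.2  0.1  1. ]
turn [0.012 0.004 0.001] then shift [-0.005  0.026 -1.377]
turn [0.012 0.004 0.001] then shift [-5.00e-03  2.60e-02 -7.56e+00]
```

>>> {"op": "apply_moves", "data": {"targets": [{"offset":[0,0,-0.4],"angular":[0,0,0]},{"offset":[0,0,-0.4],"angular":[0,0,0]},{"offset":[0,0,-0.3],"angular":[0,0,0]},{"offset":[0,0,-0.15],"angular":[0,0,0]},{"offset":[0,0,-0.1],"angular":[0,0,0]},{"offset":[0,0,-0.1],"angular":[0,0,0]},{"offset":[0,0,-0.15],"angular":[0,0,0]},{"offset":[0,0,-0.2],"angular":[0,0,0]},{"offset":[0,0,-0.3],"angular":[0,0,0]},{"offset":[0,0,-0.3],"angular":[0,0,0]},{"offset":[0,0,-0.3],"angular":[0,0,0]},{"offset":[0,0,-0.3],"angular":[0,0,0]},{"offset":[0,0,-0.3],"angular":[0,0,0]},{"offset":[0,0,-0.3],"angular":[0,0,0]},{"offset":[0,0,-0.3],"angular":[0,0,0]},{"offset":[0,0,-0.3],"angular":[0,0,0]},{"offset":[0,0,-0.3],"angular":[0,0,0]},{"offset":[0,0,-0.3],"angular":[0,0,0]},{"offset":[0,0,-0.3],"angular":[0,0,0]},{"offset":[0,0,-0.3],"angular":[0,0,0]}]}}

```text
time: 80.15
tcp_pos: [0.5334, 0.1827, 0.0418]
eef_rot: [[-0.062, -0.001, -0.998], [0.998, -0.0, -0.062], [-0.0, -1.0, 0.001]]
force: [-5.1, -1.0, -2.6]
gripper_width: 0.0003
```

>>> {"op": "apply_moves", "data": {"targets": [{"offset":[0,0,-0.3],"angular":[0,0,0]},{"offset":[0,0,-0.3],"angular":[0,0,0]},{"offset":[0,0,-0.3],"angular":[0,0,0]},{"offset":[0,0,-0.2],"angular":[0,0,0]},{"offset":[0,0,-0.15],"angular":[0,0,0]},{"offset":[0,0,-0.1],"angular":[0,0,0]},{"offset":[0,0,-0.1],"angular":[0,0,0]},{"offset":[0,0,-0.1],"angular":[0,0,0]},{"offset":[0,0,-0.1],"angular":[0,0,0]},{"offset":[0,0,-0.1],"angular":[0,0,0]},{"offset":[0,0,-0.1],"angular":[0,0,0]},{"offset":[0,0,-0.1],"angular":[0,0,0]}]}}

```text
time: 81.65
tcp_pos: [0.5909, 0.1862, 0.042]
eef_rot: [[-0.062, -0.002, -0.998], [0.998, -0.001, -0.062], [-0.001, -1.0, 0.002]]
force: [-7.4, -1.3, -0.7]
gripper_width: 0.0006
```

```bash
python3 - <<'E'
from h import *
s=st(); plan([*cabw((-.022,0,0))[:2],.042],93.5)
E
```

```text
t 81.65 tcp [0.5909 0.1862 0.042 ] w 0.0006 F [-7.4 -1.3 -0.7]
turn [-0.021  0.006 -0.005] then shift [-0.001  0.    -0.254]
```

>>> {"op": "apply_moves", "data": {"targets": [{"offset":[0,0,-0.08],"angular":[0,0,0]},{"offset":[0,0,-0.08],"angular":[0,0,0]},{"offset":[0,0,-0.08],"angular":[0,0,0]},{"offset":[0,0,-0.06],"angular":[0,0,0]},{"offset":[0,0,0],"angular":[0,0,0]}]}}

```text
time: 82.28
tcp_pos: [0.6008, 0.1868, 0.0421]
eef_rot: [[-0.061, -0.0, -0.998], [0.998, -0.0, -0.061], [-0.0, -1.0, 0.0]]
force: [-5.3, -0.8, -2.2]
gripper_width: 0.0007
```

>>> {"op": "apply_moves", "data": {"targets": [{"offset":[0,0,-0.06],"angular":[0,0,0]},{"offset":[0,0,-0.06],"angular":[0,0,0]},{"offset":[0,0,0],"angular":[0,0,0]}]}}

```text
time: 82.65
tcp_pos: [0.6023, 0.1869, 0.042]
eef_rot: [[-0.062, -0.005, -0.998], [0.998, -0.001, -0.062], [-0.001, -1.0, 0.005]]
force: [-11.2, -3.7, 2.9]
gripper_width: 0.0002
```

>>> {"op": "apply_moves", "data": {"targets": [{"offset":[0,0,-0.08],"angular":[0,0,0]},{"offset":[0,0,-0.05],"angular":[0,0,0]},{"offset":[0,0,0],"angular":[0,0,0]}]}}

```text
time: 83.02
tcp_pos: [0.6026, 0.1869, 0.042]
eef_rot: [[-0.062, -0.014, -0.998], [0.998, -0.002, -0.062], [-0.001, -1.0, 0.014]]
force: [-24.8, -5.2, 13.6]
gripper_width: 0.0005
```

The drawer is against a hard stop, 24.8 N with no further travel. I back off and see whether it stays.

>>> {"op": "apply_moves", "data": {"targets": [{"offset":[0,0,0.2],"angular":[0,0,0]},{"offset":[0,0,0.3],"angular":[0,0,0]},{"offset":[0,0,0.6],"angular":[0,0,0]},{"offset":[0,0,0.8],"angular":[0,0,0]},{"offset":[0,-0.7,0.5],"angular":[0,0,0]},{"offset":[0,-0.9,0],"angular":[0,0,0]},{"offset":[0,-0.9,0],"angular":[0,0,0]},{"offset":[0,-0.9,0],"angular":[0,0,0]},{"offset":[0,-0.9,0],"angular":[0,0,0]},{"offset":[0,-0.9,0],"angular":[0,0,0]},{"offset":[-0.5,-0.9,-0.5],"angular":[0,0,0]},{"offset":[-0.3,-0.4,-0.5],"angular":[0,0,0]},{"offset":[0,0,-0.6],"angular":[0,0,0]},{"offset":[0,0,0],"angular":[0,0,0]}], "fingers": 0.5}}

```text
time: 84.78
tcp_pos: [0.5875, 0.1618, 0.2385]
eef_rot: [[-0.061, 0.005, -0.998], [0.998, 0.0, -0.061], [0.0, -1.0, -0.005]]
force: [0.7, -0.0, -0.2]
gripper_width: 0.0459
```

```bash
python3 - <<'E'
from h import *
np.set_printoptions(suppress=True,precision=4)
s=st(); n="wrist"; im,d=ctrl.capture(n); save(im,"w10.png")
for k in("drawer_pull","catch_tab","release_top"):
  for r in ctrl.place_of(n,k)[:1]: print(k,r,depth_pt(n,r["location"],d))
P,m=cloud(n,d); a=np.radians(CY); X=P[...,:2]-CAB[:2]; u=X@[np.cos(a),np.sin(a)]; v=X@[-np.sin(a),np.cos(a)]; z=P[...,2]
k=m&(u<.01)&(u>-.05)&(abs(v)<.06)&(z>.045)&(z<.066); print("pull u",np.percentile(u[k],[2,50,98]))
k=m&(u>.0)&(u<.1)&(v>-.1)&(v<.1)&(z>.123)&(z<.15); q=P[k]; print("tab",q.mean(0),cv2.minAreaRect((q[:,:2]*1000).astype(np.float32)))
plan([.676,.1625,.116],93.5)
E
```

```text
t 84.78 tcp [0.5875 0.1618 0.2385] w 0.0459 F [ 0.7 -0.  -0.2]
catch_tab {'location': [282.5, 314.8], 'conf': 0.97} [0.6705 0.1634 0.1344]
release_top {'location': [346.5, 305.9], 'conf': 0.51} [0.5791 0.1844 0.2775]
pull u [-0.0139 -0.0076 -0.0012]
tab [0.6738 0.1627 0.1327] ((676.46142578125, 162.58364868164062), (30.534269332885742, 11.506610870361328), 3.5236454010009766)
turn [0.006 0.006 0.001] then shift [-0.174  4.043 -3.017]
```

View pics/w10.png

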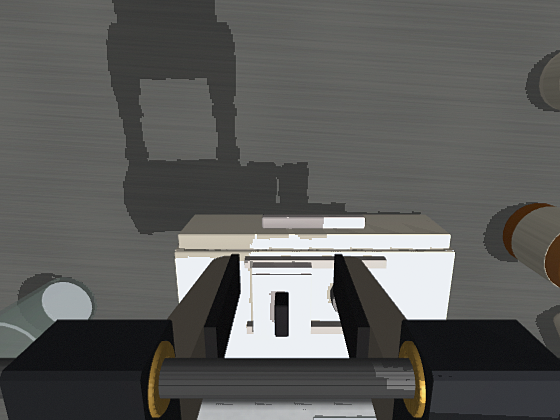

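The drawer is home (pull at (313,222), flush) and stays there unassisted. The tab is at (282,314), measured (0.676, 0.1626). Next I slide the catch back.

>>> {"op": "apply_moves", "data": {"targets": [{"offset":[-0.17,0,-0.6],"angular":[0,0,0]},{"offset":[0,0,-0.9],"angular":[0,0,0]},{"offset":[0,0,-0.9],"angular":[0,0,0]},{"offset":[0,0,-0.6],"angular":[0,0,0]},{"offset":[0,0.9,0],"angular":[0,0,0]},{"offset":[0,0.9,0],"angular":[0,0,0]},{"offset":[0,0.9,0],"angular":[0,0,0]},{"offset":[0,0.7,0],"angular":[0,0,0]},{"offset":[0,0.4,0],"angular":[0,0,0]},{"offset":[0,0.2,0],"angular":[0,0,0]},{"offset":[0,0,0],"angular":[0,0,0]}]}}

```text
time: 86.35
tcp_pos: [0.676, 0.1625, 0.1174]
eef_rot: [[-0.061, 0.001, -0.998], [0.998, 0.0, -0.061], [-0.0, -1.0, -0.001]]
force: [-0.5, 0.9, 0.6]
gripper_width: 0.0461
```

>>> {"op": "apply_moves", "data": {"targets": [{"offset":[0,0,0],"angular":[0,0,0]},{"offset":[0,0,0],"angular":[0,0,0]},{"offset":[0,0,0],"angular":[0,0,0]},{"offset":[0,0,0],"angular":[0,0,0]},{"offset":[0,0,0],"angular":[0,0,0]}], "fingers": 0, "grip_force": 10}}

```text
time: 86.98
tcp_pos: [0.6759, 0.163, 0.1174]
eef_rot: [[-0.062, 0.0, -0.998], [0.998, 0.001, -0.062], [0.001, -1.0, -0.001]]
force: [0.0, 1.9, 1.3]
gripper_width: 0.0122
```

>>> {"op": "apply_moves", "data": {"targets": [{"offset":[0.3,0,0],"angular":[0,0,0]},{"offset":[0.4,0,0],"angular":[0,0,0]},{"offset":[0.4,0,0],"angular":[0,0,0]},{"offset":[0.4,0,0],"angular":[0,0,0]},{"offset":[0.3,0,0],"angular":[0,0,0]},{"offset":[0.2,0,0],"angular":[0,0,0]},{"offset":[0.1,0,0],"angular":[0,0,0]},{"offset":[0,0,0],"angular":[0,0,0]}]}}

```text
time: 87.98
tcp_pos: [0.6723, 0.223, 0.1173]
eef_rot: [[-0.061, 0.0, -0.998], [0.998, -0.004, -0.061], [-0.004, -1.0, 0.0]]
force: [-0.3, -7.7, 4.5]
gripper_width: 0.0121
```

>>> {"op": "apply_moves", "data": {"targets": [{"offset":[0,0,0],"angular":[0,0,0]},{"offset":[0,0,0],"angular":[0,0,0]},{"offset":[0,0,0],"angular":[0,0,0]},{"offset":[0,-0.6,0],"angular":[0,0,0]},{"offset":[0,-0.9,0],"angular":[0,0,0]},{"offset":[0,-0.9,0],"angular":[0,0,0]},{"offset":[0,-0.9,0.9],"angular":[0,0,0]},{"offset":[0,-0.9,0.9],"angular":[0,0,0]},{"offset":[0,0,0.9],"angular":[0,0,0]},{"offset":[0,0,0.9],"angular":[0,0,0]},{"offset":[0,0,0.9],"angular":[0,0,0]},{"offset":[0,0,0.4],"angular":[0,0,0]},{"offset":[0,0,0],"angular":[0,0,0]}], "fingers": 0.5}}

```text
time: 89.6
tcp_pos: [0.5253, 0.2165, 0.2441]
eef_rot: [[-0.062, 0.002, -0.998], [0.998, 0.0, -0.062], [0.0, -1.0, -0.002]]
force: [0.9, 0.0, -0.2]
gripper_width: 0.0457
```

```bash
python3 - <<'E'
from h import *
np.set_printoptions(suppress=True,precision=4)
st(); n="wrist"; im,d=ctrl.capture(n); a=np.radians(CY)
P,m=cloud(n,d); X=P[...,:2]-CAB[:2]; u=X@[np.cos(a),np.sin(a)]; v=X@[-np.sin(a),np.cos(a)]; z=P[...,2]
k=m&(u<.01)&(u>-.05)&(abs(v)<.06)&(z>.045)&(z<.066); print("pull u",np.percentile(u[k],[2,50,98]))
k=m&(u>.0)&(u<.1)&(v>-.1)&(v<.1)&(z>.123)&(z<.15); q=P[k]; print("tab",len(q),cv2.minAreaRect((q[:,:2]*1000).astype(np.float32)) if len(q) else 0)
im,d=ctrl.capture("side"); save(im,"side_end.png"); probes("side",d)
for n2 in("catch_tab","drawer_pull"):
  for r in ctrl.place_of("side",n2)[:1]: print(n2,r,depth_pt("side",r["location"],d))
E
```

```text
t 89.6 tcp [0.5253 0.2165 0.2441] w 0.0457 F [ 0.9  0.  -0.2]
pull u [-0.0108 -0.0048  0.0022]
tab 47 ((661.7791137695312, 221.37437438964844), (3.2514092922210693, 11.734561920166016), 0.16688774526119232)
side probe 399 len 0.0854 wid 0.0364 yaw 89.54 bal(head) [ 0.3779 -0.1359] bal(tail) [ 0.3785 -0.0613] zmax 0.0167
catch_tab {'location': [244.3, 319.3], 'conf': 0.75} [ 0.3468 -0.1302  0.0144]
drawer_pull {'location': [271.8, 189.2], 'conf': 0.91} [0.6086 0.19   0.0559]
```

View pics/side_end.png

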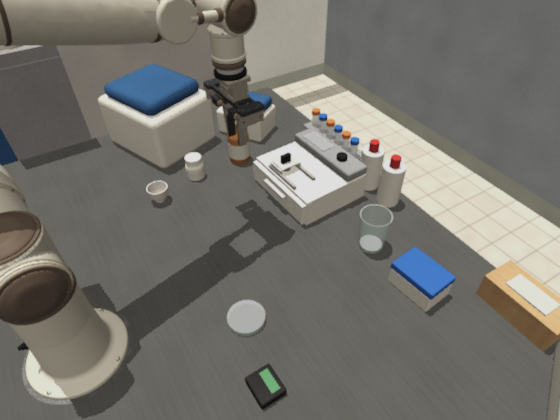

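The side view shows the drawer shut, with the pull at (272,189) as at the start (272,188). The tab is back at (286,158), the bench has no probes on it and the other things have not moved. Handing in.

```bash
python3 -c "
from h import *
st(); print(ctrl.finish_job())"
```

```text
t 89.8 tcp [0.5259 0.2162 0.2431] w 0.0461 F [-0.7 -0.2 -0.2]
the job is handed in; nothing more can be done
None
```

All four probes are in the drawer, each in its own lane with its head to the front. The drawer is shut, the catch is back over the button, and I handed the job in at 89.8 s.

**What I did:** I slid the catch 60 mm aside to its stop and pressed the button, and the drawer sprang out. I gripped each probe at its balance point, carried it level, gave it the half turn it needed and set it down until it touched the drawer floor. I then pushed the drawer to a hard stop (about 25 N) and slid the catch 60 mm back to its stop.

**Last checks that agreed:**
- **Probes:** before closing, all four lay flat, with head tops about 32 mm above the floor, lane offsets of +68, +22, −25 and −70 mm, and no probe left on the bench. The two outer ones sit about 5–7 mm inward of their lane middles, which I chose to keep the fingers clear of the side walls.
- **Drawer:** it stayed home on its own for several seconds after I let go, and its pull is where it was at the start.
- **Other things:** none had visibly moved in the final side picture.

**Checks that failed or disagreed:**
- **Catch:** in the last side view the network put the tab on the bench near the dish, a clear misread, and the last wrist view caught only part of it. That the catch is home rests on the 60 mm travel, the stop force and the picture.
- **Latch:** I did not sense the click directly. I infer it from the hard stop and the drawer staying shut.

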